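# Put a gate-valve stem away level in the parts drawer

### The arm

A 7-joint arm with a two-finger parallel gripper is mounted at the origin on the work surface. World frame = base frame: x ahead of the robot, y to its left, z up, the work surface at z = 0. Lengths are in mm, angles in rad, forces in N, time in s.
With the tool pointing down it reaches from about 425 to 825 mm from the base axis. Payload 3.6 kg.
Tool frame: the origin (TCP) lies at the very end of the fingers, on their centre line; the grasp point (between the pads) lies 19 mm behind it; z points along the fingers, x is the direction in which the jaws open and shut, and the axes are right-handed (so a half turn about z gives the same grasp; the last joint's range is limited). The gripper opens to 93 mm and grips with 3 to 60 N. Pads are 15 mm wide; open, the fingers measure 128 mm over their backs; the gripper's body (75 mm by 188 mm) begins 65 mm behind the grasp point.
Start: joints at [1.298, 0.615, -0.013, 1.423, 0.008, 1.103, -0.04], TCP at [158.811, -630.269, 189.44] pointing down, gripper open.
Joint ranges: [-3.12, 3.12], [-0.3, 2.06], [-1.34, 1.32], [0.26, 2.42], [-1.36, 4.5], [0.01, 1.98], [-2.84, 2.84]. Speed limits (rad/s): [2.79, 2.79, 3.14, 3.14, 3.14, 3.14, 3.14].

### API

Orientations are given as a rotation vector (axis times angle).
In Python, from station import sense, grab_frame, finish_job gives the robot as it stands.
- The arm moves only by the shell command python3 -m handwheel 'ROWS' [FORCE]. ROWS is JSON, a list of rows, each an object with "travel": the shift along the tool's x, y, z in mm, a list of three; "angular": the turn, a rotation vector about the tool's x, y, z in rad, a list of three; "fingers": the closure, from 0 (fully open) to 1 (shut). In form: [{"travel": [tx, ty, tz], "angular": [wx, wy, wz], "fingers": fingers}, ...]. A call has 1 to 5 rows; each row shifts and turns the pose as measured when the row begins, along the tool's axes as they then stand; what a row does not reach is not made up. A row lasts 1/12 s, in which the tool goes at most 41.7 mm and 7.16 degrees, less where a joint would pass 70% of its speed; a pose out of reach is approached as far as the arm can. A call is refused whole if a number of a shift passes 41.7 or a number of a turn 0.125, either way. A call with a gripper value outside its range is refused whole. The fingers move at their own pace and stop on an object; FORCE is the grip in N (left out, the last holds). Time passes only in rows, so rows that do not move let the fingers close. It gives the time, the measured TCP pose, the force and the opening at its end, in the units of the state.
- sense(): the state, without advancing time (a new reading comes with each control period).
- grab_frame(name): name is "scene" or "top"; returns a dict with "color" (384x512x3 uint8, red, green, blue), "camera_matrix" (3x3 intrinsics, pixels), "dist" ([k1, k2, p1, p2, k3] as OpenCV has them; the pictures are not rectified), "eye" and "attitude" of the camera in the world. Camera axes: x right, y up, looking along -z (the intrinsics and any distortion apply to the point x, -y, -z); pixel columns grow to the right and rows downward; lengths in mm; the calibration is good to about 2 mm. A picture is of the moment at which its call begins. There is no depth.
- finish_job(): hands the job in, once; it reports no verdict.
The state is a dict: "clock": time; "joint_pos": joint angles; "qd": joint speeds; "tau": joint torques, N m; "position": TCP position; "orientation": TCP orientation; "wrist_force": force on the tool from outside, world axes, zero at the start; "wrist_torque": the same for the moment, N m; "grip_width": finger opening in mm.
Only numpy, scipy, OpenCV 4.12 (cv2) and the standard library are available. Lean on these libraries where they do the work, as an engineer would, in place of code of your own. Each camera call takes 0.05 s, during which the arm holds its last target.

### The job

Pull the parts cabinet's drawer out to its stop. Then draw the heavy-ended valve stem right out from under the low rack by its tail, put it down and let go, and take it again at its balance point so that it carries level. Lay it gently in the two notched rests in the open drawer, one notch under each end of the bare rod, heavy block to the left as the robot faces the cabinet; leave the drawer out and the other stock undisturbed.

Things in the scene. Friction and masses are not known exactly. Their poses are not given: they have to be found in the camera images.
- cab: Low grey steel parts cabinet, fixed, 270 deep (x) x 370 wide (y) x 120 high, one drawer that fills its front; it stands left or right of the robot's centre line. Origin: at table height, middle of its front (where the shut drawer's face lies); its front looks along its own -x, towards the robot; +y is its left as the robot faces it.
- cab_drawer0 (a joint): The drawer's travel in m: 0 shut, 0.190 at its stop; slides to the cabinet's -x, 1 N friction, stays where left. Wall tops 98, front panel's top 109, floor 22 mm above the table; 184 mm of its inside are uncovered at the stop. Its rests: two black V notches, 8 mm thick, 85 mm left and right of its middle, sides at 45 degrees, mouth 70 mm, tops 85 mm above the table; the rod lies in them along y.
- cab_drawer0_handle (a point): Middle of the drawer's bar handle: an 11 mm round steel bar, 120 mm long, along the cabinet's y, 35 mm in front of the drawer's face, 82 mm above the table. Moves with the drawer; axes as the cabinet's. The stem's balance point belongs (rod lying in both rests) 145 mm to +x, 55 mm to +y and 21 mm below this point: 89 mm behind the front panel's inner face and 61 mm above the table.
- rack: Low white bench rack, fixed, across the robot's centre line from the cabinet: a shelf 220 deep (x) x 300 wide (y) on two side panels, 75 mm clear below, top 93 mm, front lip to 103 mm; on it a fixed blue bin to 153 mm. Origin: at table height, middle of the shelf's front edge; -x is its open front, towards the robot.
- stem: Valve stem, 0.9 kg, 268 mm long, lying on the table: bare 16 mm steel rod, solid dark steel block (34 long x 44 x 44) at its +x end, light black plastic cap at its -x end. Origin: balance point, on the rod's axis, 43 mm from the block's near face, 22 mm above the table as it lies; x along the rod to the block. Starts with block and balance point under the shelf, the tail in the open in front.
- cap (a point): Centre of the stem's light plastic end cap (24 x 44 x 44 mm), 179 mm to -x from the balance point.
- rod: Bystander under the rack beside the stem: plain 16 mm steel rod, 190 to 200 mm long, with a 30 mm square black cap at each end and no block. Origin: its middle, on its axis.
- coupling: Bystander: upright grey plastic pipe coupling, 52 mm across, 50 high, on the table in front of the rack beside the stem. Origin: centre of its underside.
- flange: Bystander on the cabinet: square dark steel flange 70 x 70 x 16 mm. Origin: centre of its underside.
- can: Bystander on the cabinet: plain can, 64 mm across, 85 high. Origin: centre of its underside.
- elbow: Bystander at the table's left: yellow plastic pipe elbow, about 110 x 70 x 95 high. Origin: centre of its foot.
- wrench: Bystander at the table's right: steel wrench lying flat.
- carton: Bystander on the rack: cardboard carton 90 x 90 x 70 mm. Origin: centre of its underside.
- tub: Bystander at the table's left: open blue plastic tub 160 x 130 x 70 mm. Origin: centre of its underside.

How it is judged:
By the outcome, as a careful person would: the job done as asked, in the order asked, and still so for the second after the job is handed in, with the robot touching nothing.
It also fails if it takes over 72 s, if anything falls off the work surface, if the arm or the gripper's body presses on something with over 40 N, if the wrist force passes 120 N, or if a joint passes its speed limit or range.

## Working session

There is one attempt and no reset: what is moved stays moved. The work goes in short steps, Python scripts to look and compute and a shell command to move; the robot and the scene stay as the last step left them, time stands still between calls to the robot, and variables do not carry over. Pictures are saved under pics/ and viewed, and the job is handed in when it is done.

```bash
ls; mkdir -p pics; python3 - <<'E'
from station import sense, grab_frame
import cv2,json
s=sense(); print(s)
for n in("scene","top"):
    f=grab_frame(n); cv2.imwrite(f"pics/{n}0.png",cv2.resize(f["color"][:,:,::-1],None,fx=1.5,fy=1.5)); print(n,f["camera_matrix"],f["dist"],f["eye"],f["attitude"])
E
```

```text
pics
{'clock': 0.0, 'joint_pos': array([ 1.29756475,  0.6159225 , -0.01263424,  1.42491504,  0.0080929 ,
        1.10337267, -0.04044696]), 'qd': array([ 5.03871635e-05,  1.44460397e-03, -2.17938863e-05, -1.06026192e-03,
       -1.78772108e-03,  8.16325247e-04,  1.90224087e-03]), 'tau': array([-1.82783579e-04, -4.58934259e+01,  2.09065494e-01, -1.65744156e+01,
       -6.10313891e-02,  2.06660695e-02,  2.58824275e-04]), 'position': array([ 158.55993186, -629.46529229,  188.27373617]), 'orientation': array([-2.47671046,  1.9302036 ,  0.00319938]), 'wrist_force': array([ 0.7097192 , -0.72007893, -0.07947503]), 'wrist_torque': array([ 0.00520847, -0.02786266,  0.02953819]), 'grip_width': 92.73452833517761}
scene [[397.30242701   0.         259.72039734]
 [  0.         397.30242701 193.91371271]
 [  0.           0.           1.        ]] [-0.02319155  0.          0.          0.          0.        ] [1244.40266016  409.74706393 1457.42156949] [0.32050917 0.5568867  2.051545  ]
top [[407.1394619    0.         253.67163398]
 [  0.         407.1394619  195.14071062]
 [  0.           0.           1.        ]] [0.02845354 0.         0.         0.         0.        ] [ 336.33926064   10.63695024 1386.13899709] [ 0.14396573 -0.1123945  -1.58101596]
```

View pics/scene0.png

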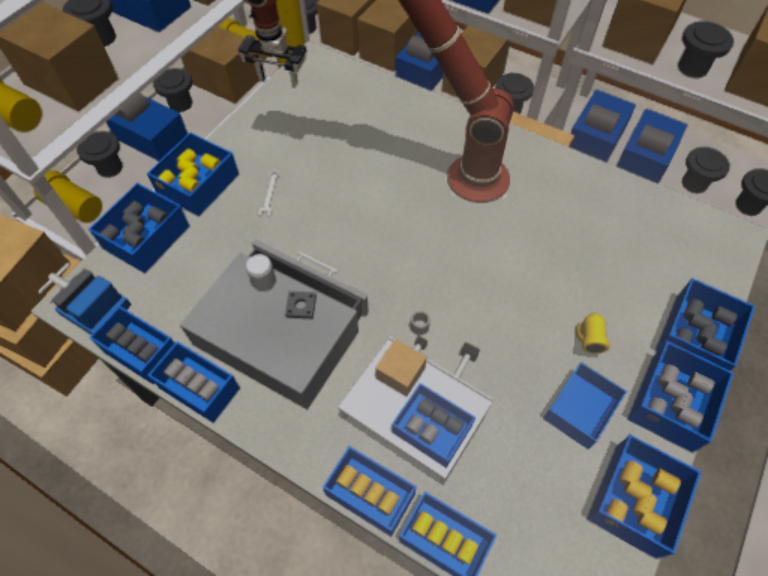

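View pics/top0.png

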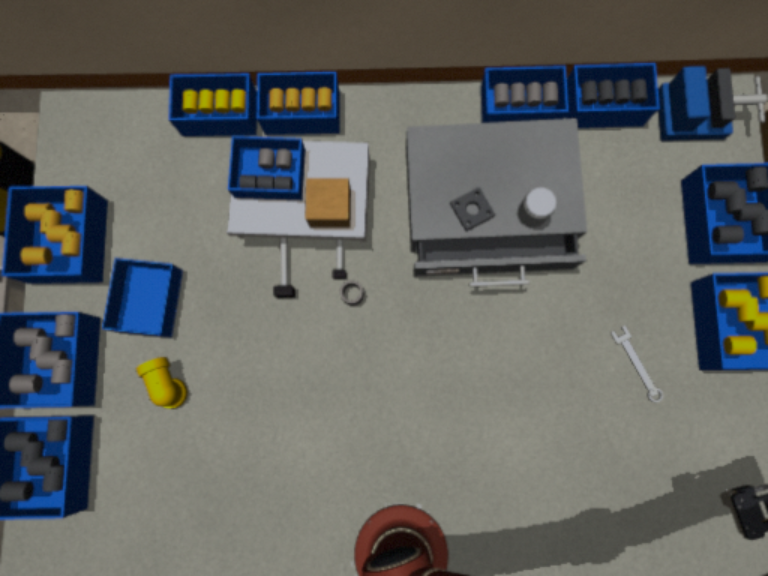

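The top view shows the cabinet on the right, its drawer ajar with the handle at about (499,283) in the 1.5x image. The stem tail with its black cap is at (285,291), the bystander rod's cap at (340,273) and the coupling at (352,293). I'll crop and measure.

```bash
cat > h.py <<'E'
from station import sense, grab_frame
import cv2,numpy as np
from scipy.spatial.transform import Rotation as R
def p2w(f,u,v,z):
    p=cv2.undistortPoints(np.array([[[u,v]]],float),np.array(f["camera_matrix"]),np.array(f["dist"]))[0,0]
    d=R.from_rotvec(f["attitude"]).apply([p[0],-p[1],-1]); e=np.array(f["eye"])
    return e+d*(z-e[2])/d[2]
def w2p(f,P):
    c=R.from_rotvec(f["attitude"]).inv().apply(np.atleast_2d(P)-f["eye"])*[1,-1,-1]
    return cv2.projectPoints(c,np.zeros(3),np.zeros(3),np.array(f["camera_matrix"]),np.array(f["dist"]))[0][:,0]
def crop(f,fn,u0,v0,w,h,s):
    im=f["color"][v0:v0+h,u0:u0+w,::-1]
    im=cv2.resize(im,None,fx=s,fy=s,interpolation=cv2.INTER_CUBIC)
    for k in range(0,w,10):
        cv2.line(im,(k*s,0),(k*s,4 if k%50 else 12),(0,0,255),1)
        if k%20==0: cv2.putText(im,str(u0+k),(k*s,22),0,.35,(0,0,255),1)
    for k in range(0,h,10):
        cv2.line(im,(0,k*s),(4,k*s),(0,0,255),1)
        if k%20==0: cv2.putText(im,str(v0+k),(5,k*s+4),0,.35,(0,0,255),1)
    cv2.imwrite("pics/"+fn,im)
E
python3 - <<'E'
from h import *
f=grab_frame("top"); crop(f,"a.png",150,85,100,120,5); crop(f,"b.png",265,75,130,125,5)
E
```

```text
(no output)
```

View pics/a.png

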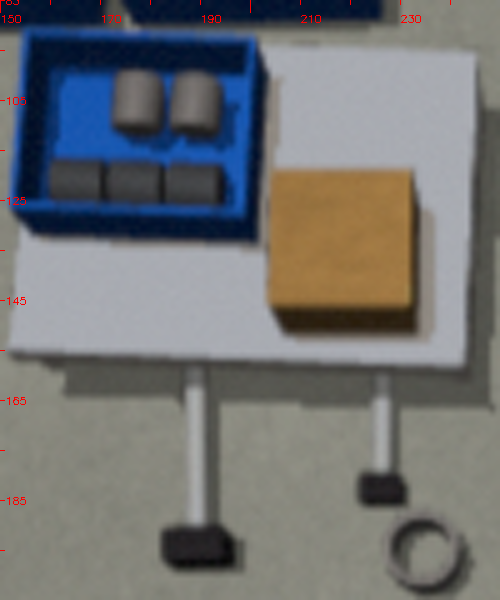

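View pics/b.png

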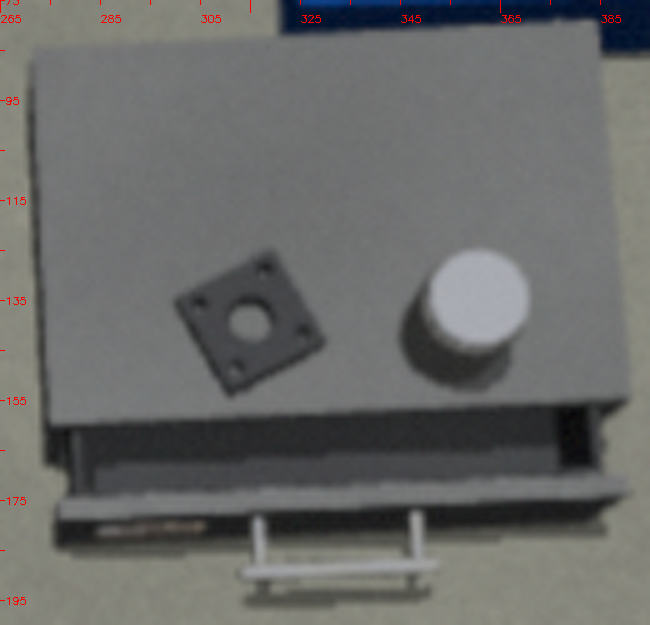

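```bash
python3 - <<'E'
from h import *
f=grab_frame("top")
A=lambda x,y,z:p2w(f,150+x/5,85+y/5,z).round(1)
B=lambda x,y,z:p2w(f,265+x/5,75+y/5,z).round(1)
h1,h2=B(243,576,82),B(437,567,82); print("handle",h1,h2,(h1+h2)/2,np.degrees(np.arctan2(h1[0]-h2[0],h1[1]-h2[1])), np.linalg.norm(h1-h2))
c1,c2=B(50,425,120),B(628,400,120); print("cab",c1,c2,(c1+c2)/2,np.degrees(np.arctan2(c1[0]-c2[0],c1[1]-c2[1])),np.linalg.norm(c1-c2))
print("cab back",B(33,50,120),B(600,22,120))
r1,r2=A(195,375,26),A(201,525,26); print("stem rod",r1,r2,np.degrees(np.arctan2(r1[1]-r2[1],r1[0]-r2[0])))
print("stemcap top corners",A(165,527,44),A(224,527,44),A(232,566,0),A(165,566,0))
print("bystander",A(382,380,16),A(382,472,16),"cap",A(362,473,30),A(402,473,30),A(382,505,0))
print("coupling",A(425,550,50))
print("rack lip",A(8,355,103),A(465,367,103))
E
```

```text
handle [ 564.1 -158.9   82. ] [ 567.9 -284.    82. ] [ 566.   -221.45   82.  ] -1.7398643947955357 125.15770052218122
cab [657.3 -34.7 120. ] [ 666.7 -400.9  120. ] [ 662.  -217.8  120. ] -1.4704043804040352 366.3206245899895
cab back [910.7 -28.7 120. ] [ 920.8 -398.8  120. ]
stem rod [686.3 257.8  26. ] [581.3 252.3  26. ] 2.9984671396944584
stemcap top corners [577.1 273.4  44. ] [576.4 233.7  44. ] [556.8 235.1   0. ] [557.6 281.5   0. ]
bystander [683.1 129.7  16. ] [618.1 129.9  16. ] cap [614.7 142.3  30. ] [614.3 115.   30. ] [598.  131.3   0. ]
coupling [557.6  98.3  50. ]
rack lip [681.9 366.  103. ] [668.8  68.3 103. ]
```

```bash
cat >> h.py <<'E'
def st():
    s=sense(); r=R.from_rotvec(s["orientation"]); M=r.as_matrix()
    print("t",round(s["clock"],2),"pos",s["position"].round(1),"xyaw",np.degrees(np.arctan2(M[1,0],M[0,0])).round(2),"zax",M[:,2].round(3),"F",s["wrist_force"].round(1),"T",s["wrist_torque"].round(2),"w",round(s["grip_width"],1),"q",s["joint_pos"].round(2))
    return s,r
def to(pos,yaw,tilt=(0,0)):
    """delta in tool axes to world pos; orientation: tool x at yaw deg, tool down, then tilt (world rotvec deg)"""
    s,r=st(); y=np.radians(yaw)
    M=np.array([[np.cos(y),np.sin(y),0],[np.sin(y),-np.cos(y),0],[0,0,-1]]).T
    M=np.column_stack([[np.cos(y),np.sin(y),0],[np.sin(y),-np.cos(y),0],[0,0,-1]])
    t=R.from_rotvec(np.radians(list(tilt)+[0]))*R.from_matrix(M)
    d=np.array(pos)-s["position"]
    print("tool shift now",r.inv().apply(d).round(1),"after turn",t.inv().apply(d).round(1),"turn",(r.inv()*t).as_rotvec().round(3))
E
python3 - <<'E'
from h import *
f=grab_frame("top")
B=lambda x,y,z:p2w(f,265+x/5,75+y/5,z).round(1)
print("flange corners",[B(*c,136) for c in((175,300),(270,252),(325,342),(232,395))],B(478,300,205))
to((562,-221,140),1.6)
E
python3 -m handwheel '[{"travel":[0,0,0],"angular":[0,0,-0.125],"fingers":0.75},{"travel":[0,0,0],"angular":[0,0,-0.125],"fingers":0.75},{"travel":[0,0,0],"angular":[0,0,-0.125],"fingers":0.75},{"travel":[0,0,0],"angular":[0,0,-0.125],"fingers":0.75},{"travel":[0,0,0],"angular":[0,0,-0.125],"fingers":0.75}]' 20
python3 -c "
from h import *
to((562,-221,140),1.6)"
```

```text
flange corners [array([ 733.4, -115.2,  136. ]), array([ 763.9, -176.5,  136. ]), array([ 703.9, -208.9,  136. ]), array([ 670.6, -149.1,  136. ])] [ 707.7 -288.7  205. ]
t 0.25 pos [ 158.7 -629.9  188.9] xyaw -75.86 zax [-0.     0.001 -1.   ] F [ 0.6 -0.3 -0.3] T [-0.   -0.02 -0.03] w 92.8 q [ 1.3   0.62 -0.01  1.42  0.01  1.1  -0.04]
tool shift now [-297.9 -491.    49.3] after turn [ 414.5 -397.5   48.9] turn [-1.000e-03  1.000e-03 -1.352e+00]
clock: 0.67
position: [158.9, -629.1, 187.8]
orientation: [-2.953, 1.066, 0.004]
wrist_force: [0.2, 0.5, 0.5]
grip_width: 64.1
t 0.67 pos [ 158.9 -629.1  187.8] xyaw -39.69 zax [-0.002  0.003 -1.   ] F [0.2 0.5 0.5] T [-0.02 -0.04  0.03] w 64.1 q [ 1.39  0.62 -0.18  1.42  0.12  1.11  0.5 ]
tool shift now [  49.7 -571.4   48.3] after turn [ 414.3 -396.6   47.8] turn [-0.002  0.003 -0.721]
```

```bash

python3 -m handwheel '[{"travel":[0,-30,0],"angular":[0,0,-0.12],"fingers":0.75},{"travel":[0,-40,0],"angular":[0,0,-0.12],"fingers":0.75},{"travel":[0,-40,0],"angular":[0,0,-0.12],"fingers":0.75},{"travel":[0,-40,0],"angular":[0,0,-0.12],"fingers":0.75},{"travel":[10,-40,0],"angular":[0,0,-0.12],"fingers":0.75}]'
python3 -m handwheel '[{"travel":[20,-30,0],"angular":[0,0,-0.12],"fingers":0.75},{"travel":[30,-20,0],"angular":[0,0,0],"fingers":0.75},{"travel":[30,-20,0],"angular":[0,0,0],"fingers":0.75},{"travel":[30,-20,0],"angular":[0,0,0],"fingers":0.75},{"travel":[30,-20,0],"angular":[0,0,0],"fingers":0.75}]'
python3 -c "
from h import *
to((562,-221,140),1.6)"
```

```text
clock: 1.08
position: [240.6, -465.8, 184.4]
orientation: [3.135, -0.132, -0.011]
wrist_force: [0.6, -0.3, 0.9]
grip_width: 31.1
clock: 1.5
position: [379.1, -343.6, 183.6]
orientation: [3.138, 0.066, -0.018]
wrist_force: [0.5, 0.4, -0.4]
grip_width: 23.5
t 1.5 pos [ 379.1 -343.6  183.6] xyaw 2.42 zax [-0.012 -0.003 -1.   ] F [ 0.5  0.4 -0.4] T [-0.01 -0.15  0.06] w 23.5 q [ 0.98  0.44 -0.42  1.81  0.23  0.95  0.5 ]
tool shift now [ 188.4 -114.9   41. ] after turn [ 186.2 -117.5   43.6] turn [0.003 0.012 0.014]
```

```bash

python3 -m handwheel '[{"travel":[40,-25,0],"angular":[0,0.012,0.014],"fingers":0.75},{"travel":[40,-25,6],"angular":[0,0,0],"fingers":0.75},{"travel":[40,-25,9],"angular":[0,0,0],"fingers":0.75},{"travel":[40,-25,10],"angular":[0,0,0],"fingers":0.75},{"travel":[26,-17,10],"angular":[0,0,0],"fingers":0.75}]'
python3 -c "
from h import *
to((564,-221,140),1.6)
f=grab_frame('scene');crop(f,'c.png',170,150,110,80,7)"
```

```text
clock: 1.92
position: [545.9, -232.1, 153.5]
orientation: [3.134, 0.04, 0.01]
wrist_force: [0.3, 0.8, -0.1]
grip_width: 23.2
t 1.92 pos [ 545.9 -232.1  153.5] xyaw 1.47 zax [ 0.007 -0.007 -1.   ] F [ 0.3  0.8 -0.1] T [-0.03 -0.06 -0.05] w 23.2 q [ 0.61  0.59 -0.41  1.64  0.28  0.96  0.14]
tool shift now [ 18.3 -10.7  13.5] after turn [ 18.4 -10.6  13.5] turn [ 0.007 -0.007 -0.002]
```

View pics/c.png

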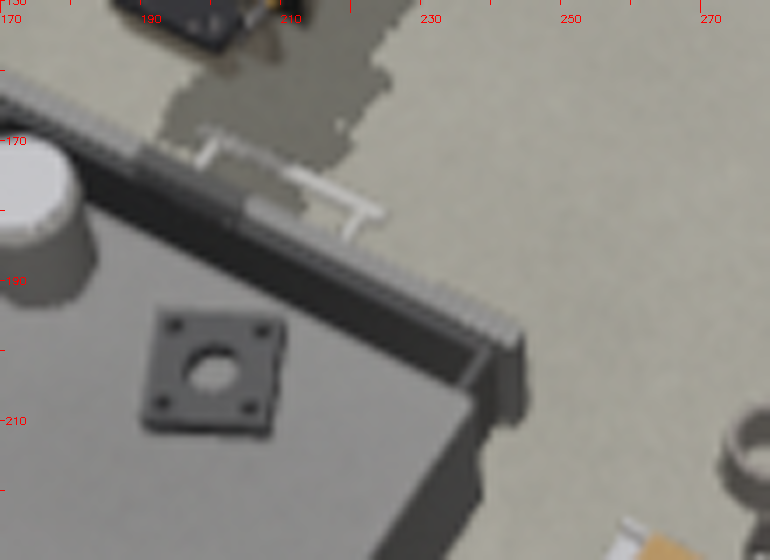

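The scene view shows the handle bar running from about (199.3,168.6) to (224.3,180.4). The gripper at the top left isn't over it in this view yet. I'll cross-check the handle position.

```bash

python3 -c "
from h import *
f=grab_frame('scene')
a=p2w(f,199.5,168.8,82);b=p2w(f,224,180.2,82);print(a,b,(a+b)/2)
print(w2p(f,[[545.9,-232,153],[564,-221,82]]))
to((564,-221,115),1.6)"
```

```text
[ 571.93172853 -279.33308109   82.        ] [ 566.37961381 -160.54925448   82.        ] [ 569.15567117 -219.94116779   82.        ]
[[210.65329282 159.28860783]
 [212.13366457 173.44618963]]
t 2.02 pos [ 547.1 -227.3  151.8] xyaw 1.96 zax [ 0.006 -0.002 -1.   ] F [-0.1  0.8  0.2] T [ 0.02 -0.01  0.03] w 23.1 q [ 0.61  0.59 -0.41  1.64  0.27  0.96  0.14]
tool shift now [16.9 -5.8 36.9] after turn [17.  -5.8 36.8] turn [ 0.002 -0.006  0.006]
```

```bash

python3 -m handwheel '[{"travel":[19,-6,20],"angular":[0,0,0],"fingers":0.75},{"travel":[0,0,25],"angular":[0,0,0],"fingers":0.75},{"travel":[0,0,0],"angular":[0,0,0],"fingers":0.75}]'
python3 -c "
from h import *
to((566.5,-221,66),1.8)"
```

```text
clock: 2.27
position: [567.2, -221.5, 106.2]
orientation: [3.136, 0.055, 0.01]
wrist_force: [-0.7, -0.8, -0.4]
grip_width: 23.3
t 2.27 pos [ 567.2 -221.5  106.2] xyaw 2.02 zax [ 0.006 -0.005 -1.   ] F [-0.7 -0.8 -0.4] T [-0.09  0.04 -0.06] w 23.3 q [ 0.57  0.66 -0.39  1.65  0.31  0.89  0.1 ]
tool shift now [-0.9 -0.7 40.2] after turn [-0.7 -0.5 40.2] turn [ 0.005 -0.006  0.004]
```

```bash

python3 -m handwheel '[{"travel":[-1,0,10],"angular":[0,0,0],"fingers":0.75},{"travel":[0,0,8],"angular":[0,0,0],"fingers":0.75},{"travel":[0,0,6],"angular":[0,0,0],"fingers":0.75}]'
python3 -m handwheel '[{"travel":[0,0,8],"angular":[0,0,0],"fingers":0.75},{"travel":[0,0,8],"angular":[0,0,0],"fingers":0.75}]'
python3 -m handwheel '[{"travel":[0,0,0],"angular":[0,0,0],"fingers":1},{"travel":[0,0,0],"angular":[0,0,0],"fingers":1},{"travel":[0,0,0],"angular":[0,0,0],"fingers":1}]' 25
python3 -c "
from h import *
to((450,-223,66),1.8)"
```

```text
clock: 2.52
position: [566.3, -224.2, 83.2]
orientation: [3.134, 0.051, 0.014]
wrist_force: [-0.2, 0.4, 0.1]
grip_width: 23.0
clock: 2.68
position: [566.2, -226.4, 67.5]
orientation: [3.132, 0.047, 0.016]
wrist_force: [0.2, -0.0, -0.6]
grip_width: 23.2
clock: 2.93
position: [564.6, -227.4, 66.0]
orientation: [3.132, 0.044, 0.012]
wrist_force: [0.2, 0.5, -0.1]
grip_width: 7.8
t 2.93 pos [ 564.6 -227.4   66. ] xyaw 1.61 zax [ 0.008 -0.009 -1.   ] F [ 0.2  0.5 -0.1] T [-0.02 -0.08  0.01] w 7.8 q [ 0.56  0.71 -0.36  1.69  0.34  0.8   0.07]
tool shift now [-114.4   -7.6   -0.9] after turn [-114.4   -8.     0. ] turn [ 0.009 -0.008 -0.003]
```

```bash

python3 -m handwheel '[{"travel":[0,0,0],"angular":[0,0,0],"fingers":1},{"travel":[0,0,0],"angular":[0,0,0],"fingers":1}]' 25
python3 -c "
from h import *
st()
f=grab_frame('top');crop(f,'d.png',275,130,130,90,6)
f=grab_frame('scene');crop(f,'e.png',170,140,110,70,7)"
```

```text
clock: 3.1
position: [565.2, -227.5, 66.8]
orientation: [3.132, 0.044, 0.015]
wrist_force: [0.5, -0.2, -0.1]
grip_width: 0.3
t 3.1 pos [ 565.2 -227.5   66.8] xyaw 1.61 zax [ 0.01  -0.009 -1.   ] F [ 0.5 -0.2 -0.1] T [-0.03 -0.08  0.01] w 0.3 q [ 0.56  0.71 -0.36  1.69  0.34  0.8   0.07]
```

View pics/d.png

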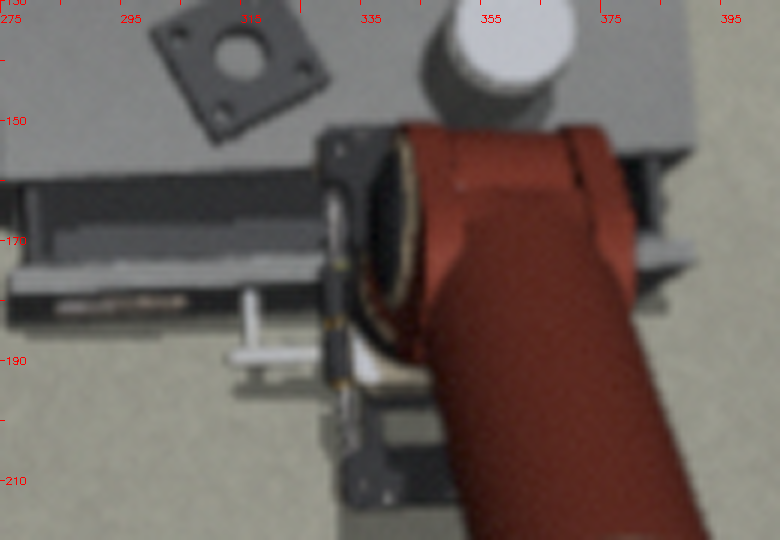

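View pics/e.png

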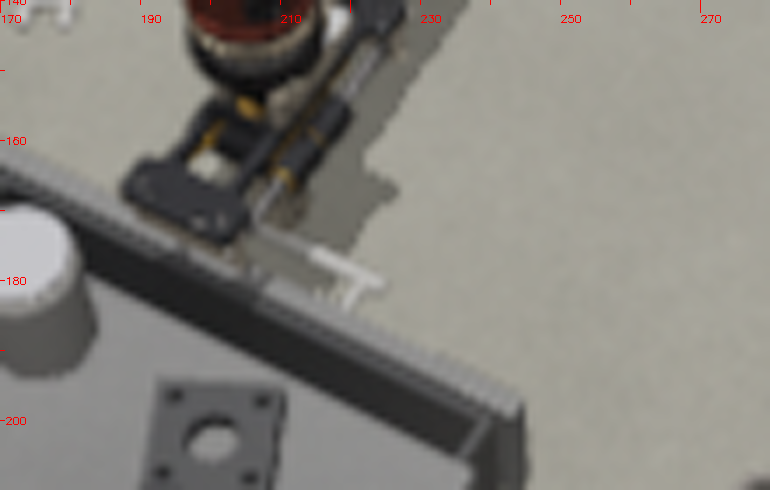

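```bash

python3 -c "
from h import *
f=grab_frame('top')
print(w2p(f,[[565,-227,66],[565,-227,82],[565,-227,150],[567.5,-165,82],[567.5,-280,82]]))
f=grab_frame('scene')
print(w2p(f,[[565,-227,66],[565,-227,82],[565,-227,150],[567.5,-165,82],[567.5,-280,82]]))
st()
crop(f,'f.png',185,145,60,50,12)
"
```

```text
[[333.84791353 190.4378896 ]
 [334.70486952 189.58044055]
 [338.58904267 185.69450603]
 [315.44266804 189.12797256]
 [351.15816966 188.55593079]]
[[211.19325468 175.11195786]
 [210.8004492  172.99694011]
 [209.05591367 163.59968383]
 [222.9431936  179.92644069]
 [199.98332477 167.97717846]]
t 3.3 pos [ 565.1 -227.5   66.7] xyaw 1.61 zax [ 0.009 -0.009 -1.   ] F [ 0.1 -0.   0.5] T [-0.05 -0.06 -0.01] w 0.4 q [ 0.56  0.71 -0.36  1.69  0.34  0.8   0.07]
```

View pics/f.png

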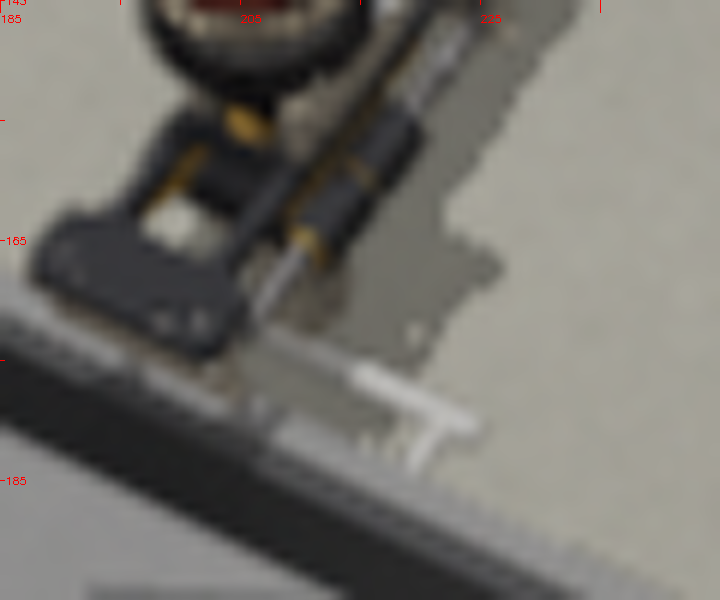

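```bash

python3 -m handwheel '[{"travel":[-8,0,0],"angular":[0,0,0],"fingers":1},{"travel":[-8,0,0],"angular":[0,0,0],"fingers":1},{"travel":[-8,0,0],"angular":[0,0,0],"fingers":1}]'
python3 -c "
from h import *
st()
f=grab_frame('scene')
crop(f,'g.png',185,145,60,50,12)
f=grab_frame('top')
crop(f,'g2.png',305,160,60,50,12)
"
```

```text
clock: 3.55
position: [541.2, -227.4, 66.6]
orientation: [3.132, 0.046, 0.018]
wrist_force: [0.6, -0.5, -0.5]
grip_width: 0.5
t 3.55 pos [ 541.2 -227.4   66.6] xyaw 1.69 zax [ 0.011 -0.009 -1.   ] F [ 0.6 -0.5 -0.5] T [ 0.   -0.07 -0.01] w 0.5 q [ 0.58  0.68 -0.36  1.75  0.34  0.76  0.08]
```

View pics/g.png

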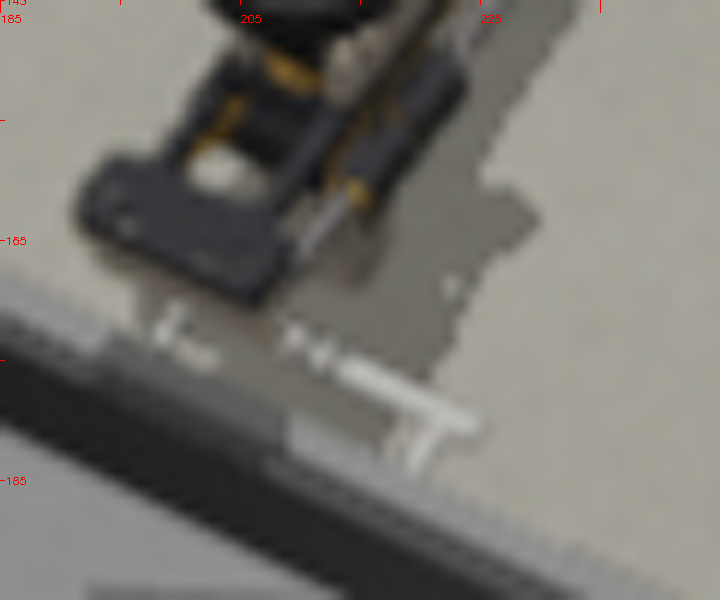

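View pics/g2.png

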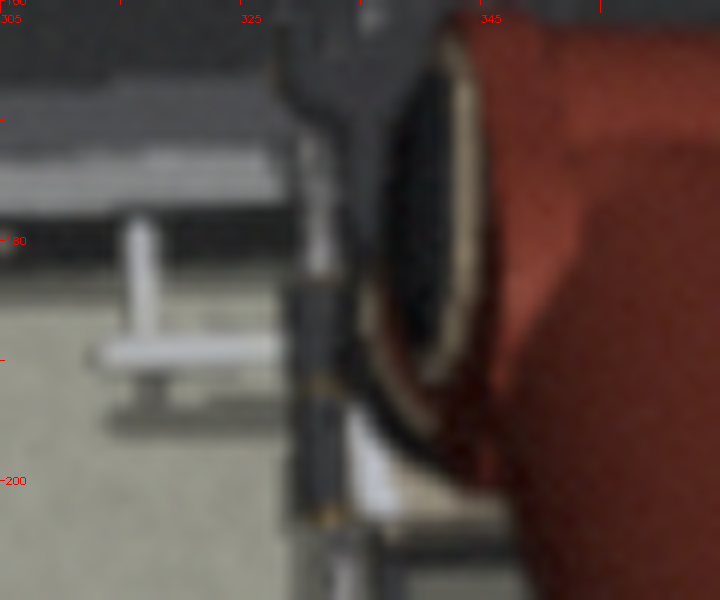

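```bash

python3 -c "
from h import *
f=grab_frame('scene')
for z in(66,80,95,110,130,150): print(z,w2p(f,[[541,-227,z]])[0], w2p(grab_frame('top'),[[541,-227,z]])[0])
"
```

```text
66 [214.42289722 171.01312668] [334.17405369 197.67479847]
80 [214.10524465 169.14636247] [334.92827342 196.99946791]
95 [213.75980124 167.1159868 ] [335.75418381 196.2599752 ]
110 [213.40896092 165.05357898] [336.59915122 195.50345178]
130 [212.93256022 162.25256428] [337.75657849 194.46722713]
150 [212.44603081 159.39139936] [338.95074973 193.39817044]
```

```bash

python3 -c "
from h import *
f=grab_frame('scene')
im=f['color'].astype(float)[155:180,200:230,::-1]
im=np.clip((im-20)*1.8,0,255).astype(np.uint8)
im=cv2.resize(im,None,fx=24,fy=24,interpolation=cv2.INTER_NEAREST)
for p in w2p(f,[[541,-227,66],[541,-227,85],[541,-227,110],[541,-227,150]]): cv2.circle(im,(int((p[0]-200+.5)*24),int((p[1]-155+.5)*24)),5,(0,0,255),2)
cv2.imwrite('pics/i.png',im)
"
```

```text
(no output)
```

View pics/i.png

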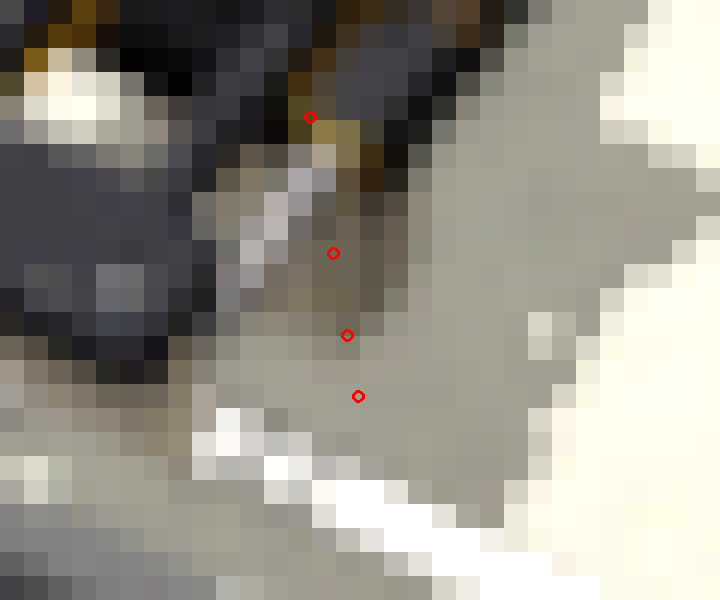

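```bash

python3 -m handwheel '[{"travel":[0,0,-35],"angular":[0,0,0],"fingers":0.75},{"travel":[13,-4,-5],"angular":[0,0,0],"fingers":0.75},{"travel":[13,-3,0],"angular":[0.008,-0.009,0],"fingers":0.75},{"travel":[0,0,0],"angular":[0,0,0],"fingers":0.75}]'
python3 -c "
from h import *
to((567,-221,66),1.8)
f=grab_frame('scene')
im=f['color'].astype(float)[150:185,190:230,::-1]
im=np.clip((im-20)*1.8,0,255).astype(np.uint8)
im=cv2.resize(im,None,fx=18,fy=18,interpolation=cv2.INTER_NEAREST)
p0=sense()['position']
for dz in (0,19,65,84):
  p=w2p(f,[p0+[0,0,dz]])[0]; cv2.circle(im,(int((p[0]-190+.5)*18),int((p[1]-150+.5)*18)),5,(0,0,255),2)
cv2.imwrite('pics/j.png',im)
"
```

```text
clock: 4.38
position: [567.5, -219.2, 107.4]
orientation: [-3.141, -0.045, 0.0]
wrist_force: [0.4, 0.5, 0.3]
grip_width: 21.2
t 4.38 pos [ 567.5 -219.2  107.4] xyaw 1.64 zax [-0.  0. -1.] F [0.4 0.5 0.3] T [ 0.01 -0.13  0.02] w 21.2 q [ 0.57  0.66 -0.39  1.64  0.3   0.9   0.09]
tool shift now [-0.6  1.8 41.4] after turn [-0.6  1.8 41.4] turn [-0.     0.    -0.003]
```

View pics/j.png

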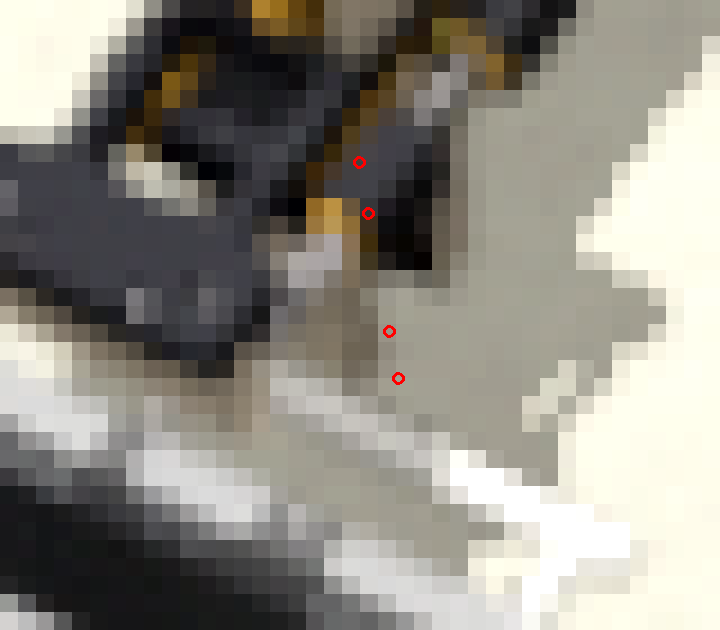

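The view shows the fingertips about 20 mm higher than the reported TCP, and the first close missed over the bar. I'll go lower, watching the force.

```bash

python3 -m handwheel '[{"travel":[0,0,25],"angular":[0,0,0],"fingers":0.75},{"travel":[0,0,16],"angular":[0,0,0],"fingers":0.75}]'
python3 -m handwheel '[{"travel":[0,0,6],"angular":[0,0,0],"fingers":0.75},{"travel":[0,0,6],"angular":[0,0,0],"fingers":0.75}]'
python3 -m handwheel '[{"travel":[0,0,6],"angular":[0,0,0],"fingers":0.75},{"travel":[0,0,3],"angular":[0,0,0],"fingers":0.75}]'
python3 -m handwheel '[{"travel":[0,0,0],"angular":[0,0,0],"fingers":1},{"travel":[0,0,0],"angular":[0,0,0],"fingers":1},{"travel":[0,0,0],"angular":[0,0,0],"fingers":1},{"travel":[0,0,0],"angular":[0,0,0],"fingers":1}]' 25
python3 -c "
from h import *
to((450,-223,46),1.8)"
```

```text
clock: 4.6
position: [567.2, -220.4, 68.0]
orientation: [3.138, 0.044, 0.005]
wrist_force: [-0.5, -0.1, -0.6]
grip_width: 23.3
clock: 4.77
position: [563.8, -220.5, 52.8]
orientation: [3.139, 0.044, -0.004]
wrist_force: [0.7, -0.4, 0.6]
grip_width: 23.1
clock: 4.93
position: [563.3, -220.7, 42.7]
orientation: [3.139, 0.044, -0.005]
wrist_force: [0.2, -0.4, 0.8]
grip_width: 23.2
clock: 5.27
position: [564.0, -220.8, 42.8]
orientation: [3.139, 0.043, -0.002]
wrist_force: [1.4, 0.1, -3.8]
grip_width: 10.2
t 5.27 pos [ 564.  -220.8   42.8] xyaw 1.59 zax [-0.001 -0.002 -1.   ] F [ 1.4  0.1 -3.8] T [-0.1  -0.34 -0.  ] w 10.2 q [ 0.55  0.74 -0.35  1.7   0.35  0.76  0.05]
tool shift now [-114.    -0.9   -3.1] after turn [-114.    -1.4   -3.2] turn [ 0.002  0.001 -0.004]
```

```bash

python3 -m handwheel '[{"travel":[-8,0,0],"angular":[0,0,0],"fingers":1},{"travel":[-15,0,0],"angular":[0,0,0],"fingers":1},{"travel":[-20,0,0],"angular":[0,0,0],"fingers":1},{"travel":[-20,0,0],"angular":[0,0,0],"fingers":1}]' 30
python3 -c "
from h import *
st()"
python3 -m handwheel '[{"travel":[-20,0,0],"angular":[0,0,0],"fingers":1},{"travel":[-15,0,0],"angular":[0,0,0],"fingers":1}]' 30
python3 -m handwheel '[{"travel":[-8,0,0],"angular":[0,0,0],"fingers":1},{"travel":[-6,0,0],"angular":[0,0,0],"fingers":1}]' 30
python3 -c "
from h import *
st()"
```

```text
clock: 5.6
position: [505.1, -222.3, 42.7]
orientation: [3.139, 0.047, 0.016]
wrist_force: [2.9, -1.0, -2.8]
grip_width: 10.1
t 5.6 pos [ 505.1 -222.3   42.7] xyaw 1.71 zax [ 0.01  -0.003 -1.   ] F [ 2.9 -1.  -2.8] T [-0.11 -0.45 -0.  ] w 10.1 q [ 0.6   0.67 -0.35  1.87  0.36  0.65  0.06]
clock: 5.77
position: [467.2, -223.4, 42.7]
orientation: [3.138, 0.046, 0.016]
wrist_force: [1.7, -0.2, -3.6]
grip_width: 9.8
clock: 5.93
position: [448.5, -223.9, 42.7]
orientation: [3.139, 0.044, 0.01]
wrist_force: [1.1, 0.5, -5.2]
grip_width: 9.9
t 5.93 pos [ 448.5 -223.9   42.7] xyaw 1.59 zax [ 0.007 -0.003 -1.   ] F [ 1.1  0.5 -5.2] T [-0.09 -0.4   0.03] w 9.9 q [ 0.65  0.62 -0.35  2.    0.37  0.57  0.08]
```

```bash

python3 -m handwheel '[{"travel":[-6,0,0],"angular":[0,0,0],"fingers":1},{"travel":[-6,0,0],"angular":[0,0,0],"fingers":1}]' 30
python3 -m handwheel '[{"travel":[-5,0,0],"angular":[0,0,0],"fingers":1},{"travel":[-4,0,0],"angular":[0,0,0],"fingers":1}]' 30
python3 -c "
from h import *
st()"
```

```text
clock: 6.1
position: [435.7, -224.2, 42.7]
orientation: [3.139, 0.044, 0.011]
wrist_force: [0.8, 0.2, -5.2]
grip_width: 10.2
clock: 6.27
position: [426.5, -224.4, 42.7]
orientation: [3.139, 0.044, 0.012]
wrist_force: [1.2, 0.5, -2.6]
grip_width: 10.3
t 6.27 pos [ 426.5 -224.4   42.7] xyaw 1.61 zax [ 0.008 -0.003 -1.   ] F [ 1.2  0.5 -2.6] T [-0.05 -0.25 -0.03] w 10.3 q [ 0.68  0.6  -0.35  2.06  0.38  0.54  0.08]
```

```bash

python3 -m handwheel '[{"travel":[-4,0,0],"angular":[0,0,0],"fingers":1},{"travel":[-4,0,0],"angular":[0,0,0],"fingers":1}]' 30
python3 -m handwheel '[{"travel":[-4,0,0],"angular":[0,0,0],"fingers":1},{"travel":[-4,0,0],"angular":[0,0,0],"fingers":1}]' 30
python3 -c "
from h import *
st()
f=grab_frame('top');crop(f,'k.png',265,130,130,120,5)"
```

```text
clock: 6.43
position: [425.5, -224.5, 42.8]
orientation: [3.138, 0.047, 0.036]
wrist_force: [8.3, -0.0, -14.5]
grip_width: 9.8
clock: 6.6
position: [426.2, -224.5, 42.8]
orientation: [3.137, 0.051, 0.064]
wrist_force: [7.3, -0.5, -10.5]
grip_width: 10.1
t 6.6 pos [ 426.2 -224.5   42.8] xyaw 1.88 zax [ 0.041 -0.002 -0.999] F [  7.3  -0.5 -10.5] T [-0.08 -1.37 -0.06] w 10.1 q [ 0.69  0.59 -0.35  2.08  0.39  0.49  0.09]
```

View pics/k.png

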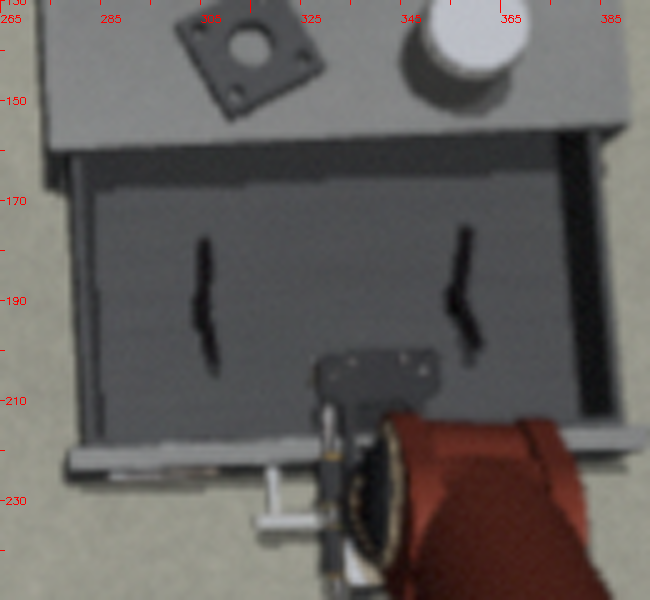

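The drawer is at its stop: force rose to 8 N with no further travel, and both notches are visible at about (305,191) and (356,190). Releasing and lifting.

```bash

python3 -m handwheel '[{"travel":[1,0,0],"angular":[0,-0.04,0],"fingers":0.76},{"travel":[0,0,0],"angular":[0,0,0],"fingers":0.76},{"travel":[0,0,0],"angular":[0,0,0],"fingers":0.76}]' 30
python3 -c "
from h import *
to((424.5,-224.5,43),1.6)"
```

```text
clock: 6.9
position: [428.6, -224.7, 43.4]
orientation: [3.137, 0.052, 0.004]
wrist_force: [-0.3, 0.3, -0.2]
grip_width: 21.5
t 6.9 pos [ 428.6 -224.7   43.4] xyaw 1.91 zax [ 0.003 -0.004 -1.   ] F [-0.3  0.3 -0.2] T [-0.05 -0.11  0.06] w 21.5 q [ 0.67  0.6  -0.35  2.05  0.38  0.55  0.09]
tool shift now [-4.1 -0.3  0.4] after turn [-4.1 -0.3  0.4] turn [ 0.004 -0.003  0.005]
```

```bash

python3 -m handwheel '[{"travel":[0,0,-20],"angular":[0,0,0],"fingers":0.76},{"travel":[0,0,-20],"angular":[0,0,0],"fingers":0.76},{"travel":[0,0,-35],"angular":[0,0,0],"fingers":0.5},{"travel":[0,0,-20],"angular":[0,0,0],"fingers":0},{"travel":[0,0,0],"angular":[0,0,0],"fingers":0}]'
cat >> h.py <<'E'
def plan(pos,yaw,n):
    s,r=st(); M=r.as_matrix(); y0=np.degrees(np.arctan2(M[1,0],M[0,0])); d=(np.array(pos)-s["position"])/n
    dy=(yaw-y0)/n
    for k in range(n):
        a=np.radians(y0+dy*k); X=[np.cos(a),np.sin(a),0]; Y=[np.sin(a),-np.cos(a),0]
        print(round(d@X),round(d@Y),round(-d[2]),"wz",round(-np.radians(dy),3))
E
python3 -c "
from h import *
plan((567,252,120),-87,14)
f=grab_frame('top');crop(f,'l.png',265,130,130,120,5)"
```

```text
clock: 7.32
position: [424.9, -223.9, 141.2]
orientation: [3.138, 0.053, -0.002]
wrist_force: [0.5, 0.2, 0.2]
grip_width: 37.5
t 7.32 pos [ 424.9 -223.9  141.2] xyaw 1.94 zax [-0.001 -0.004 -1.   ] F [0.5 0.2 0.2] T [-0.02 -0.11 -0.02] w 37.5 q [ 0.75  0.45 -0.45  1.95  0.27  0.8   0.19]
11 -34 2 wz 0.111
8 -35 2 wz 0.111
4 -35 2 wz 0.111
0 -35 2 wz 0.111
-4 -35 2 wz 0.111
-8 -35 2 wz 0.111
-12 -33 2 wz 0.111
-15 -32 2 wz 0.111
-19 -30 2 wz 0.111
-22 -28 2 wz 0.111
-25 -25 2 wz 0.111
-28 -22 2 wz 0.111
-30 -19 2 wz 0.111
-32 -16 2 wz 0.111
```

View pics/l.png

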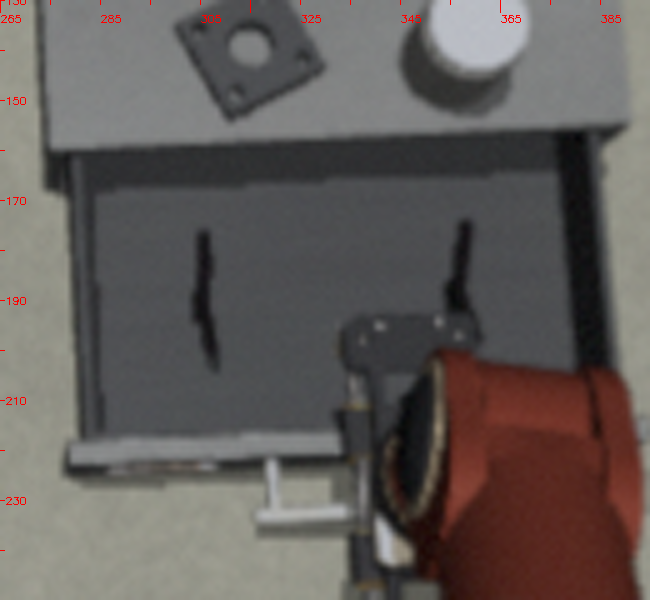

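The picture shows the drawer crept back about 1 px (roughly 2–3 mm) when I let go, with the handle now at row ~233.5. I'll hook the bar again with open fingers and draw it back to the stop.

```bash

python3 -m handwheel '[{"travel":[0,0,0],"angular":[0,0,0],"fingers":0.75},{"travel":[0,0,20],"angular":[0,0,0],"fingers":0.75},{"travel":[0,0,20],"angular":[0,0,0],"fingers":0.75},{"travel":[0,0,0],"angular":[0,0,0],"fingers":0.75}]'
python3 -c "
from h import *
to((426,-224,43),1.6)"
```

```text
clock: 7.7
position: [421.3, -224.3, 97.0]
orientation: [3.137, 0.051, -0.008]
wrist_force: [-0.8, 0.1, -0.1]
grip_width: 25.3
t 7.7 pos [ 421.3 -224.3   97. ] xyaw 1.86 zax [-0.005 -0.004 -1.   ] F [-0.8  0.1 -0.1] T [-0.07 -0.03  0.03] w 25.3 q [ 0.72  0.51 -0.41  2.01  0.32  0.69  0.14]
tool shift now [ 5.  -0.4 54. ] after turn [ 4.7 -0.2 54. ] turn [0.004 0.005 0.004]
```

```bash

python3 -m handwheel '[{"travel":[5,0,8],"angular":[0,0.005,0],"fingers":0.75},{"travel":[1,0,12],"angular":[0,0,0],"fingers":0.75},{"travel":[0,0,12],"angular":[0,0,0],"fingers":0.75},{"travel":[0,0,12],"angular":[0,0,0],"fingers":0.75},{"travel":[0,0,10],"angular":[0,0,0],"fingers":0.75}]'
python3 -c "
from h import *
st()"
```

```text
clock: 8.12
position: [428.0, -223.9, 39.4]
orientation: [3.139, 0.052, 0.0]
wrist_force: [-0.3, -0.7, -0.6]
grip_width: 23.0
t 8.12 pos [ 428.  -223.9   39.4] xyaw 1.88 zax [ 0.    -0.003 -1.   ] F [-0.3 -0.7 -0.6] T [-0.03 -0.09 -0.01] w 23.0 q [ 0.67  0.61 -0.35  2.05  0.39  0.54  0.08]
```

```bash

python3 -m handwheel '[{"travel":[-4,0,0],"angular":[0,0,0],"fingers":0.75},{"travel":[-4,0,0],"angular":[0,0,0],"fingers":0.75}]'
python3 -m handwheel '[{"travel":[-3,0,0],"angular":[0,0,0],"fingers":0.75},{"travel":[-3,0,0],"angular":[0,0,0],"fingers":0.75}]'
python3 -c "
from h import *
st()"
```

```text
clock: 8.28
position: [420.4, -223.3, 37.4]
orientation: [3.141, 0.054, -0.001]
wrist_force: [2.2, 0.1, 1.0]
grip_width: 23.2
clock: 8.45
position: [418.6, -223.5, 38.3]
orientation: [3.14, 0.055, 0.015]
wrist_force: [6.9, 0.1, -4.7]
grip_width: 23.3
t 8.45 pos [ 418.6 -223.5   38.3] xyaw 2.02 zax [ 0.009 -0.001 -1.   ] F [ 6.9  0.1 -4.7] T [ 0.01 -1.57 -0.04] w 23.3 q [ 0.68  0.6  -0.35  2.08  0.39  0.52  0.08]
```

```bash

python3 -m handwheel '[{"travel":[4,0,0],"angular":[0,0,0],"fingers":0.75},{"travel":[1,0,0],"angular":[0,0,0],"fingers":0.75}]'
python3 -m handwheel '[{"travel":[0,0,-10],"angular":[0,0,0],"fingers":0.75},{"travel":[0,0,-20],"angular":[0,0,0],"fingers":0.75},{"travel":[0,0,-25],"angular":[0,0,0],"fingers":0.75},{"travel":[0,0,-30],"angular":[0,0,0],"fingers":0},{"travel":[0,0,-30],"angular":[0,0,0],"fingers":0}]'
python3 -c "
from h import *
plan((567,252,130),-87,14)"
```

```text
clock: 8.62
position: [423.4, -223.7, 39.5]
orientation: [3.139, 0.054, 0.015]
wrist_force: [-0.5, -0.5, -0.3]
grip_width: 23.0
clock: 9.03
position: [413.4, -221.6, 153.9]
orientation: [-3.136, -0.054, 0.021]
wrist_force: [0.4, 0.0, -0.2]
grip_width: 32.7
t 9.03 pos [ 413.4 -221.6  153.9] xyaw 1.98 zax [-0.014  0.005 -1.   ] F [ 0.4  0.  -0.2] T [-0.09 -0.15 -0.01] w 32.7 q [ 0.78  0.42 -0.47  1.95  0.25  0.84  0.21]
12 -33 2 wz 0.111
8 -35 2 wz 0.111
4 -35 2 wz 0.111
1 -36 2 wz 0.111
-3 -35 2 wz 0.111
-7 -35 2 wz 0.111
-11 -34 2 wz 0.111
-15 -32 2 wz 0.111
-18 -31 2 wz 0.111
-22 -28 2 wz 0.111
-25 -26 2 wz 0.111
-27 -23 2 wz 0.111
-30 -20 2 wz 0.111
-32 -16 2 wz 0.111
```

```bash

python3 -m handwheel '[{"travel":[12,-33,0],"angular":[0,0,0.111],"fingers":0},{"travel":[8,-35,0],"angular":[0,0,0.111],"fingers":0},{"travel":[4,-35,2],"angular":[0,0,0.111],"fingers":0},{"travel":[1,-36,2],"angular":[0,0,0.111],"fingers":0},{"travel":[-3,-35,2],"angular":[0,0,0.111],"fingers":0}]'
python3 -m handwheel '[{"travel":[-7,-35,2],"angular":[0,0,0.111],"fingers":0},{"travel":[-11,-34,2],"angular":[0,0,0.111],"fingers":0},{"travel":[-15,-32,2],"angular":[0,0,0.111],"fingers":0},{"travel":[-18,-31,2],"angular":[0,0,0.111],"fingers":0},{"travel":[-22,-28,2],"angular":[0,0,0.111],"fingers":0}]'
python3 -c "
from h import *
plan((567,252,130),-87,4)
f=grab_frame('top');crop(f,'m.png',265,130,130,120,5)"
```

```text
clock: 9.45
position: [469.4, -65.4, 155.5]
orientation: [3.004, -0.886, -0.009]
wrist_force: [0.3, -0.2, 0.1]
grip_width: 65.7
clock: 9.87
position: [532.5, 105.4, 144.4]
orientation: [2.611, -1.713, -0.009]
wrist_force: [0.9, -0.4, 0.0]
grip_width: 92.8
t 9.87 pos [532.5 105.4 144.4] xyaw -66.52 zax [-0.016 -0.013 -1.   ] F [ 0.9 -0.4  0. ] T [-0.01 -0.04 -0.03] w 92.8 q [-0.13  0.51 -0.16  1.78  0.11  0.88 -1.51]
-30 -23 4 wz 0.089
-32 -20 4 wz 0.089
-34 -17 4 wz 0.089
-35 -14 4 wz 0.089
```

View pics/m.png

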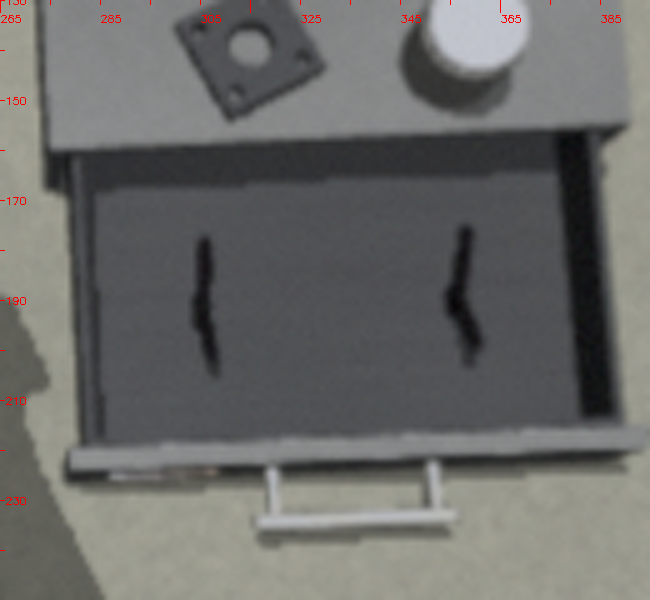

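The drawer is back at the stop: the notch tops are at row ~178 and the handle at (316–355, 234), matching the picture taken while pulling. Measuring from this clear view.

```bash

python3 -c "
from h import *
f=grab_frame('top')
B=lambda x,y,z:p2w(f,265+x/5,130+y/5,z).round(1)
h1,h2=B(257,523,82),B(454,516,82);print('handle',h1,h2,(h1+h2)/2)
# notch: top ends z85, bottom vertex z ~50
for n in [((205,240),(201,310),(215,375)),((466,228),(453,300),(476,350))]:
  print('notch', B(*n[0],85),B(*n[1],50),B(*n[2],85))
h=(h1+h2)/2; t=np.radians(1.6)
print('target', h+[145*np.cos(t)-55*np.sin(t),145*np.sin(t)+55*np.cos(t),-21])
"
python3 -m handwheel '[{"travel":[-30,-23,4],"angular":[0,0,0.089],"fingers":0},{"travel":[-32,-20,4],"angular":[0,0,0.089],"fingers":0},{"travel":[-34,-17,4],"angular":[0,0,0.089],"fingers":0},{"travel":[-35,-14,4],"angular":[0,0,0.089],"fingers":0}]'
python3 -c "
from h import *
to((567,252,130),-87)"
```

```text
handle [ 420.5 -162.6   82. ] [ 423.3 -287.2   82. ] [ 421.9 -224.9   82. ]
notch [ 604.2 -135.4   85. ] [ 564.  -135.1   50. ] [ 515.5 -138.9   85. ]
notch [ 609.2 -304.1   85. ] [ 568.1 -301.5   50. ] [ 529.2 -306.2   85. ]
target [ 565.30777655 -165.87280606   61.        ]
clock: 10.3
position: [565.4, 243.5, 126.6]
orientation: [2.244, -2.157, -0.001]
wrist_force: [1.6, -0.2, -0.2]
grip_width: 92.7
t 10.3 pos [565.4 243.5 126.6] xyaw -87.7 zax [-0.021 -0.02  -1.   ] F [ 1.6 -0.2 -0.2] T [ 0.03 -0.06 -0.03] w 92.7 q [-0.42  0.64 -0.05  1.58  0.05  0.96 -2.02]
tool shift now [-8.3 -1.9 -3.6] after turn [-8.4 -2.  -3.4] turn [ 0.022 -0.02  -0.013]
```

```bash

python3 -m handwheel '[{"travel":[-8,-1,20],"angular":[0.022,-0.02,-0.013],"fingers":0},{"travel":[0,0,30],"angular":[0,0,0],"fingers":0},{"travel":[0,0,20],"angular":[0,0,0],"fingers":0},{"travel":[0,0,0],"angular":[0,0,0],"fingers":0}]'
python3 -c "
from h import *
to((567,252,15),-87)
f=grab_frame('scene')
p0=sense()['position']
im=f['color'].astype(float)[205:255,265:325,::-1]
im=np.clip((im-10)*1.5,0,255).astype(np.uint8)
im=cv2.resize(im,None,fx=12,fy=12,interpolation=cv2.INTER_CUBIC)
for dz in (0,20):
  for dy in(-46,0,46):
    p=w2p(f,[p0+[0,dy,dz]])[0]; cv2.circle(im,(int((p[0]-265+.5)*12),int((p[1]-205+.5)*12)),4,(0,0,255) if dz else (0,255,0),2)
cv2.imwrite('pics/n.png',im)
"
```

```text
clock: 10.63
position: [563.2, 263.5, 55.0]
orientation: [-2.292, 2.141, 0.009]
wrist_force: [0.1, 0.5, -0.7]
grip_width: 93.1
t 10.63 pos [563.2 263.5  55. ] xyaw -86.1 zax [-0.     0.008 -1.   ] F [ 0.1  0.5 -0.7] T [-0.02  0.07  0.02] w 93.1 q [-0.43  0.72 -0.06  1.65  0.05  0.77 -2.02]
tool shift now [12.1 -3.  39.9] after turn [11.7 -3.2 40. ] turn [-0.     0.008  0.016]
```

View pics/n.png

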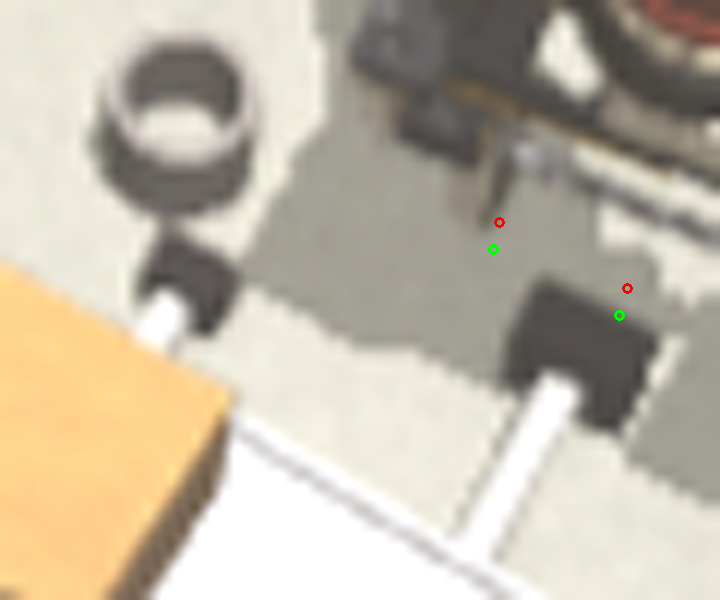

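```bash

python3 -m handwheel '[{"travel":[12,-3,10],"angular":[0,0.008,0.016],"fingers":0},{"travel":[0,0,15],"angular":[0,0,0],"fingers":0},{"travel":[0,0,15],"angular":[0,0,0],"fingers":0},{"travel":[0,0,0],"angular":[0,0,0],"fingers":0}]'
python3 -c "
from h import *
to((567,252,-6),-87)"
```

```text
clock: 11.02
position: [572.8, 246.0, 20.3]
orientation: [-2.265, 2.168, -0.011]
wrist_force: [0.2, -1.0, -0.0]
grip_width: 93.0
t 11.02 pos [572.8 246.   20.3] xyaw -87.47 zax [ 0.01  -0.001 -1.   ] F [ 0.2 -1.  -0. ] T [-0.01  0.08 -0.03] w 93.0 q [-0.42  0.76 -0.05  1.68  0.06  0.69 -2.02]
tool shift now [-6.3  5.8 26.2] after turn [-6.3  5.5 26.3] turn [-0.01  -0.001 -0.008]
```

```bash

python3 -m handwheel '[{"travel":[-6,5,8],"angular":[-0.01,0,-0.008],"fingers":0},{"travel":[0,0,8],"angular":[0,0,0],"fingers":0},{"travel":[0,0,0],"angular":[0,0,0],"fingers":0}]'
python3 -c "
from h import *
to((567,252,-6),-87)"
```

```text
clock: 11.27
position: [570.5, 249.0, 6.3]
orientation: [-2.273, 2.167, -0.006]
wrist_force: [0.1, -0.7, 0.2]
grip_width: 93.2
t 11.27 pos [570.5 249.    6.3] xyaw -87.27 zax [ 0.004 -0.001 -1.   ] F [ 0.1 -0.7  0.2] T [ 0.03 -0.01 -0.02] w 93.2 q [-0.42  0.79 -0.05  1.68  0.06  0.67 -2.02]
tool shift now [-3.2  3.4 12.3] after turn [-3.2  3.3 12.3] turn [-0.004 -0.002 -0.005]
```

```bash

python3 -m handwheel '[{"travel":[-4,4,6],"angular":[0,0,0],"fingers":0},{"travel":[0,0,6],"angular":[0,0,0],"fingers":0},{"travel":[0,0,0],"angular":[0,0,0],"fingers":0}]'
python3 -c "
from h import *
to((567,252,-10),-87)
f=grab_frame('scene');crop(f,'o.png',265,195,60,60,10)"
```

```text
clock: 11.52
position: [567.0, 253.6, -5.3]
orientation: [-2.271, 2.165, -0.007]
wrist_force: [-0.2, -1.2, 1.0]
grip_width: 93.0
t 11.52 pos [567.  253.6  -5.3] xyaw -87.27 zax [ 0.006 -0.    -1.   ] F [-0.2 -1.2  1. ] T [ 0.01  0.01 -0.  ] w 93.0 q [-0.43  0.8  -0.05  1.69  0.06  0.64 -2.03]
tool shift now [1.6 0.1 4.7] after turn [1.6 0.1 4.7] turn [-0.006 -0.    -0.005]
```

View pics/o.png

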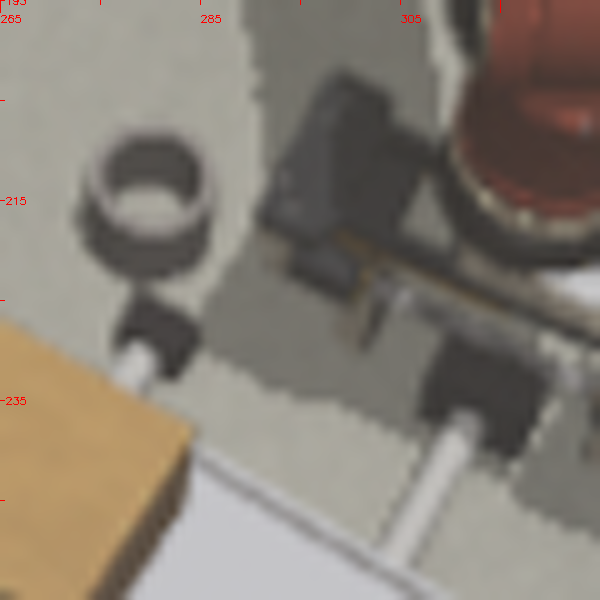

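```bash

python3 -m handwheel '[{"travel":[0,0,4],"angular":[0,0,0],"fingers":1},{"travel":[0,0,0],"angular":[0,0,0],"fingers":1},{"travel":[0,0,0],"angular":[0,0,0],"fingers":1},{"travel":[0,0,0],"angular":[0,0,0],"fingers":1},{"travel":[0,0,0],"angular":[0,0,0],"fingers":1}]' 40
python3 -c "
from h import *
to((391,243,-10),-87)"
```

```text
clock: 11.98
position: [567.5, 254.8, -8.7]
orientation: [-2.271, 2.163, -0.007]
wrist_force: [0.1, -0.9, 0.3]
grip_width: 64.5
t 11.98 pos [567.5 254.8  -8.7] xyaw -87.21 zax [ 0.007  0.001 -1.   ] F [ 0.1 -0.9  0.3] T [ 0.05 -0.02  0.02] w 64.5 q [-0.43  0.8  -0.05  1.69  0.06  0.64 -2.03]
tool shift now [ 3.200e+00  1.768e+02 -1.000e-01] after turn [  2.6 176.8   1.3] turn [-0.008  0.001 -0.004]
```

```bash

python3 -m handwheel '[{"travel":[0,0,0],"angular":[0,0,0],"fingers":1},{"travel":[0,0,0],"angular":[0,0,0],"fingers":1},{"travel":[0,0,0],"angular":[0,0,0],"fingers":1},{"travel":[0,0,0],"angular":[0,0,0],"fingers":1}]' 40
python3 -c "
from h import *
to((391,243,-10),-87)"
```

```text
clock: 12.32
position: [567.8, 254.8, -8.3]
orientation: [-2.268, 2.164, -0.007]
wrist_force: [-0.6, 0.7, -0.4]
grip_width: 43.3
t 12.32 pos [567.8 254.8  -8.3] xyaw -87.29 zax [ 0.008  0.002 -1.   ] F [-0.6  0.7 -0.4] T [ 0.01  0.01 -0.15] w 43.3 q [-0.43  0.8  -0.05  1.69  0.06  0.64 -2.03]
tool shift now [  3.4 177.2   0.2] after turn [  2.5 177.2   1.7] turn [-0.008  0.001 -0.005]
```

```bash

python3 -m handwheel '[{"travel":[0,6,0],"angular":[0,0,0],"fingers":1},{"travel":[0,12,0],"angular":[0,0,0],"fingers":1},{"travel":[0,16,0],"angular":[0,0,0],"fingers":1}]' 40
python3 -c "
from h import *
st()"
python3 -m handwheel '[{"travel":[0,18,0],"angular":[0,0,0],"fingers":1},{"travel":[0,18,0],"angular":[0,0,0],"fingers":1},{"travel":[0,18,0],"angular":[0,0,0],"fingers":1},{"travel":[0,18,0],"angular":[0,0,0],"fingers":1}]' 40
python3 -c "
from h import *
to((391,243,-10),-87)"
```

```text
clock: 12.57
position: [541.1, 252.3, -8.3]
orientation: [-2.257, 2.16, -0.02]
wrist_force: [4.1, -1.2, 0.3]
grip_width: 43.8
t 12.57 pos [541.1 252.3  -8.3] xyaw -87.47 zax [ 0.022  0.004 -1.   ] F [ 4.1 -1.2  0.3] T [-0.05 -0.42  0.03] w 43.8 q [-0.45  0.77 -0.04  1.78  0.06  0.57 -2.06]
clock: 12.9
position: [475.3, 249.0, -8.3]
orientation: [-2.244, 2.151, -0.035]
wrist_force: [3.5, -0.0, -1.5]
grip_width: 43.5
t 12.9 pos [475.3 249.   -8.3] xyaw -87.57 zax [ 0.039  0.008 -0.999] F [ 3.5 -0.  -1.5] T [-0.17 -0.39  0.08] w 43.5 q [-0.52  0.71 -0.02  1.97  0.06  0.42 -2.12]
tool shift now [ 2.4 84.5 -1.6] after turn [ 1.5 84.5  1.7] turn [-0.04   0.006 -0.01 ]
```

```bash

python3 -m handwheel '[{"travel":[0,18,0],"angular":[-0.01,0,0],"fingers":1},{"travel":[0,18,0],"angular":[-0.01,0,0],"fingers":1},{"travel":[0,18,0],"angular":[-0.01,0,0],"fingers":1},{"travel":[0,16,0],"angular":[-0.01,0,0],"fingers":1},{"travel":[0,10,0],"angular":[-0.01,0,0],"fingers":1}]' 40
python3 -m handwheel '[{"travel":[0,0,0],"angular":[0,0,0],"fingers":1}]' 40
python3 -c "
from h import *
to((391,243,-10),-87)
f=grab_frame('top');crop(f,'p.png',150,120,100,120,5)"
```

```text
clock: 13.32
position: [401.4, 248.1, -7.2]
orientation: [-2.257, 2.158, 0.004]
wrist_force: [2.9, -0.0, -1.2]
grip_width: 43.6
clock: 13.4
position: [399.8, 248.0, -7.0]
orientation: [-2.259, 2.158, 0.005]
wrist_force: [-1.5, -0.5, -0.6]
grip_width: 43.7
t 13.4 pos [399.8 248.   -7. ] xyaw -87.37 zax [ 0.01   0.015 -1.   ] F [-1.5 -0.5 -0.6] T [-0.21  0.   -0.08] w 43.7 q [-0.58  0.66 -0.03  2.13  0.04  0.33 -2.16]
tool shift now [4.6 9.1 2.8] after turn [4.5 9.1 3. ] turn [-0.01   0.014 -0.007]
```

View pics/p.png

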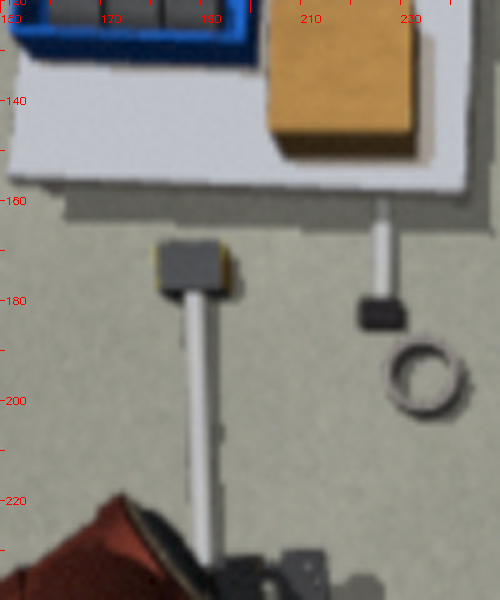

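The block is fully clear of the shelf edge: block at (178–195,168–178), shelf edge at row ~158. The rod and coupling haven't moved. Releasing.

```bash

python3 -m handwheel '[{"travel":[0,0,0],"angular":[0,0,0],"fingers":0},{"travel":[0,0,0],"angular":[0,0,0],"fingers":0},{"travel":[0,0,0],"angular":[0,0,0],"fingers":0},{"travel":[0,0,0],"angular":[0,0,0],"fingers":0},{"travel":[0,0,0],"angular":[0,0,0],"fingers":0}]'
python3 -c "
from h import *
st()"
```

```text
clock: 13.87
position: [399.9, 247.6, -7.4]
orientation: [-2.26, 2.161, 0.007]
wrist_force: [-0.1, -0.3, 1.1]
grip_width: 72.8
t 13.87 pos [399.9 247.6  -7.4] xyaw -87.44 zax [ 0.007  0.013 -1.   ] F [-0.1 -0.3  1.1] T [0.01 0.03 0.01] w 72.8 q [-0.57  0.66 -0.03  2.13  0.04  0.34 -2.16]
```

```bash

python3 -m handwheel '[{"travel":[0,0,-8],"angular":[0,0,0],"fingers":0},{"travel":[0,0,-20],"angular":[0,0,0],"fingers":0},{"travel":[0,0,-35],"angular":[0,0,0],"fingers":0},{"travel":[0,0,-35],"angular":[0,0,0],"fingers":0},{"travel":[0,0,0],"angular":[0,0,0],"fingers":0}]'
python3 -c "
from h import *
st()
f=grab_frame('top');crop(f,'q.png',165,155,50,75,10);cv2.imwrite('pics/raw_q.png',f['color'][:,:,::-1])
f=grab_frame('scene');crop(f,'r.png',260,190,75,60,10);cv2.imwrite('pics/raw_r.png',f['color'][:,:,::-1])
"
```

```text
clock: 14.28
position: [398.6, 245.4, 94.0]
orientation: [-2.263, 2.167, 0.009]
wrist_force: [0.6, 0.8, -0.0]
grip_width: 92.9
t 14.28 pos [398.6 245.4  94. ] xyaw -87.49 zax [ 0.002  0.01  -1.   ] F [ 0.6  0.8 -0. ] T [ 0.07 -0.01  0.01] w 92.9 q [-0.56  0.47 -0.05  2.05  0.02  0.61 -2.15]
```

View pics/q.png

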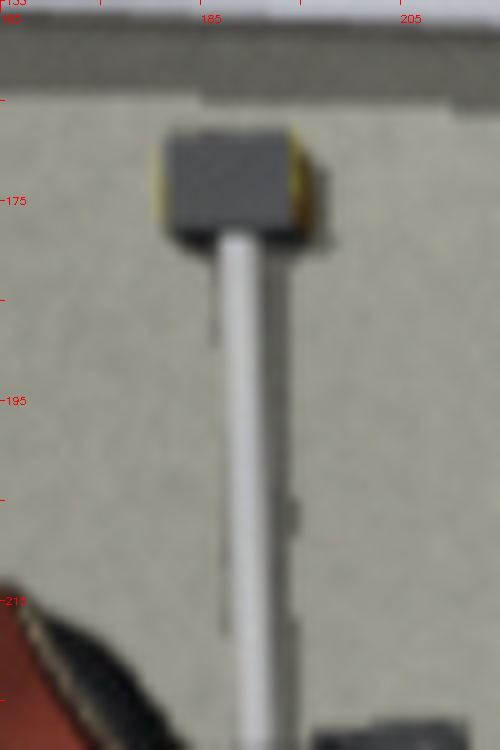

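View pics/r.png

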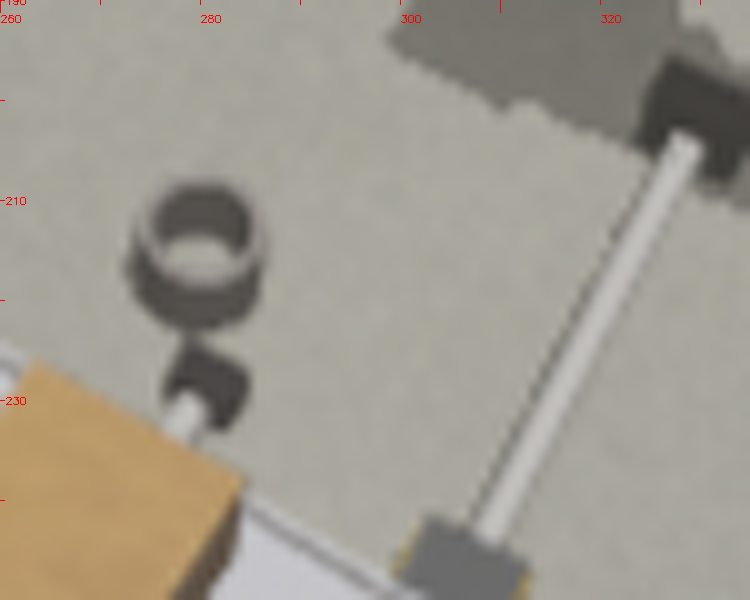

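```bash

cat > m.py <<'E'
from h import *
f=grab_frame('top')
A=lambda x,y,z:p2w(f,165+x/10-.5,155+y/10-.5,z).round(1)
print('near top edge',A(170,229,44),A(295,229,44),'far',A(170,131,44),A(295,131,44))
print('rod',A(239,240,25),A(257,735,25), 'near bottom',A(185,243,0))
a,b=A(239,240,25),A(257,735,25);print(np.degrees(np.arctan2((a-b)[1],(a-b)[0])))
g=grab_frame('scene')
B=lambda x,y,z:p2w(g,260+x/10-.5,190+y/10-.5,z).round(1)
print('scene near top edge',B(425,515,44),B(530,570,44),'rod',B(490,535,25),B(686,138,25),'cap top',B(675,60,44), B(640,135,44))
E
python3 m.py
```

```text
near top edge [621.7 279.1  44. ] [621.  236.9  44. ] far [655.6 279.7  44. ] [654.9 237.2  44. ]
rod [621.5 259.2  25. ] [452.  250.8  25. ] near bottom [626.  282.6   0. ]
2.8371157770508755
scene near top edge [624.9 235.4  44. ] [624.5 280.7  44. ] rod [611.1 258.8  25. ] [411.4 246.8  25. ] cap top [391.5 228.9  44. ] [430.9 232.2  44. ]
```

```bash

cat > ov.py <<'E'
from h import *
import sys
s,r=st()
for n,(u0,v0,w,h) in {'scene':(300,140,110,90),'top':(145,195,110,90)}.items():
    f=grab_frame(n)
    if n=='top':
        c=w2p(f,[s['position']+[0,0,84]])[0]; u0,v0=int(c[0]-55),int(c[1]-45)
    else:
        c=w2p(f,[s['position']+[0,0,84]])[0]; u0,v0=int(c[0]-55),int(c[1]-45)
    u0=max(u0,0);v0=max(v0,0)
    im=np.clip((f['color'][v0:v0+h,u0:u0+w,::-1].astype(float)-10)*1.6,0,255).astype(np.uint8); im=cv2.resize(im,None,fx=7,fy=7,interpolation=cv2.INTER_CUBIC)
    for dz,col in((-84,(0,255,0)),(-104,(0,0,255))):
        P=[s['position']+r.apply([a*94,b*37.5,dz]) for a,b in((1,1),(1,-1),(-1,-1),(-1,1))]
        q=((w2p(f,P)-[u0,v0]+.5)*7).astype(int)
        cv2.polylines(im,[q.reshape(-1,1,2)],True,col,1)
    cv2.imwrite(f'pics/ov_{sys.argv[1]}_{n}.png',im)
E
python3 ov.py 1
```

```text
t 14.48 pos [394.5 242.8  88. ] xyaw -87.47 zax [-0.009  0.003 -1.   ] F [-0.8  0.4 -0.1] T [ 0.03 -0.01  0.05] w 92.6 q [-0.56  0.48 -0.05  2.06  0.02  0.61 -2.15]
```

View pics/ov_1_scene.png

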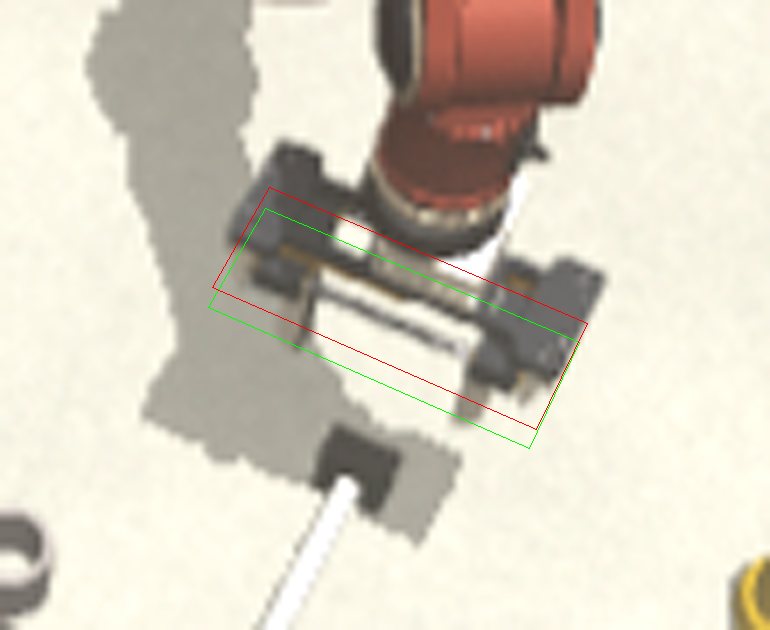

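View pics/ov_1_top.png

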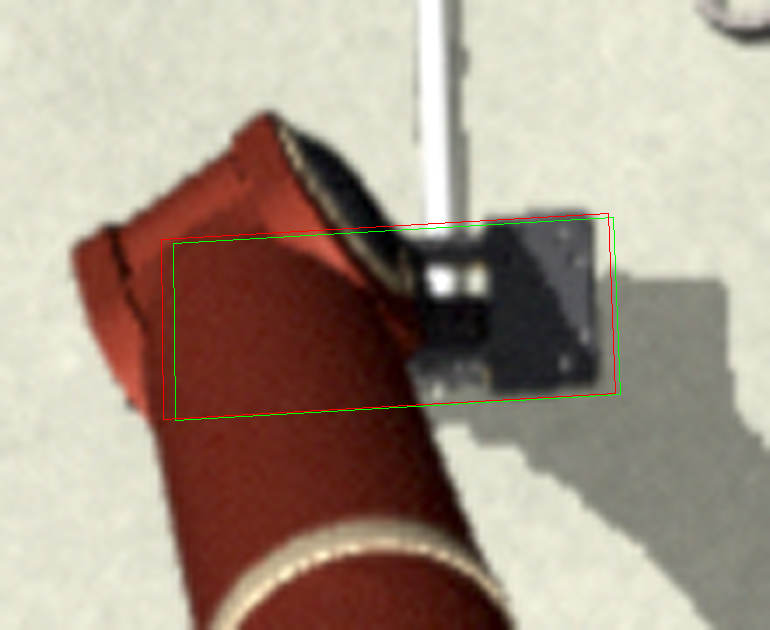

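```bash

python3 -m handwheel '[{"travel":[0,-30,0],"angular":[0,0,0],"fingers":0.3},{"travel":[0,-38,0],"angular":[0,0,0],"fingers":0.3},{"travel":[0,-38,0],"angular":[0,0,0],"fingers":0.3},{"travel":[0,-36,5],"angular":[0,0,0],"fingers":0.3},{"travel":[0,-25,10],"angular":[0,0,0],"fingers":0.3}]'
python3 -m handwheel '[{"travel":[0,-10,10],"angular":[0,0,0],"fingers":0.3},{"travel":[0,0,0],"angular":[0,0,0],"fingers":0.3}]'
python3 -c "
from h import *
to((580,257,50),-87.1,(-4,0))"
```

```text
clock: 15.0
position: [554.8, 250.1, 62.8]
orientation: [2.264, -2.144, -0.027]
wrist_force: [0.5, 0.1, 0.4]
grip_width: 66.7
clock: 15.17
position: [568.7, 247.8, 46.4]
orientation: [2.256, -2.146, -0.025]
wrist_force: [-0.0, -0.3, -0.8]
grip_width: 65.0
t 15.17 pos [568.7 247.8  46.4] xyaw -87.14 zax [-0.031 -0.009 -0.999] F [-0.  -0.3 -0.8] T [-0.   -0.01 -0.03] w 65.0 q [-0.42  0.74 -0.04  1.63  0.03  0.8  -1.99]
tool shift now [ -8.6 -11.6  -4.1] after turn [ -8.3 -11.7  -4.3] turn [0.028 0.063 0.   ]
```

```bash

python3 -m handwheel '[{"travel":[-8,-11,0],"angular":[0.028,0.063,0],"fingers":0.3},{"travel":[0,0,0],"angular":[0,0,0],"fingers":0.3},{"travel":[0,0,0],"angular":[0,0,0],"fingers":0.3}]'
python3 -c "
from h import *
to((580,257,10),-87.1,(-4,0))"
```

```text
clock: 15.42
position: [576.4, 252.6, 40.9]
orientation: [2.228, -2.124, 0.074]
wrist_force: [-0.1, -1.4, 0.1]
grip_width: 65.2
t 15.42 pos [576.4 252.6  40.9] xyaw -87.24 zax [-0.009 -0.079 -0.997] F [-0.1 -1.4  0.1] T [ 0.01 -0.01  0.02] w 65.2 q [-0.49  0.77  0.01  1.6   0.08  0.83 -2.06]
tool shift now [-6.6 -4.1 30.4] after turn [-6.3 -3.9 30.5] turn [ 0.009 -0.008 -0.003]
```

```bash

python3 -m handwheel '[{"travel":[-6,-4,12],"angular":[0.009,-0.008,0],"fingers":0.3},{"travel":[0,0,12],"angular":[0,0,0],"fingers":0.3},{"travel":[0,0,6],"angular":[0,0,0],"fingers":0.3},{"travel":[0,0,0],"angular":[0,0,0],"fingers":0.3}]'
python3 -c "
from h import *
to((580,257,-9),-87.1,(-4,0))"
```

```text
clock: 15.75
position: [574.6, 258.2, 8.1]
orientation: [2.239, -2.124, 0.066]
wrist_force: [-0.2, 1.2, 0.5]
grip_width: 64.9
t 15.75 pos [574.6 258.2   8.1] xyaw -86.98 zax [-0.007 -0.069 -0.998] F [-0.2  1.2  0.5] T [0.05 0.   0.04] w 64.9 q [-0.49  0.81  0.01  1.62  0.08  0.76 -2.06]
tool shift now [ 0.3 -5.5 17.1] after turn [ 0.2 -5.4 17.2] turn [0.006 0.001 0.002]
```

```bash

python3 -m handwheel '[{"travel":[0,-6,6],"angular":[0.006,0,0],"fingers":0.3},{"travel":[0,0,7],"angular":[0,0,0],"fingers":0.3},{"travel":[0,0,3],"angular":[0,0,0],"fingers":0.3},{"travel":[0,0,0],"angular":[0,0,0],"fingers":0.3}]'
python3 -c "
from h import *
to((580,257,-9),-87.1,(-4,0))
f=grab_frame('scene');crop(f,'s.png',270,185,75,60,10)"
```

```text
clock: 16.08
position: [580.6, 255.9, -9.0]
orientation: [2.24, -2.128, 0.073]
wrist_force: [-0.3, 0.3, -0.1]
grip_width: 65.1
t 16.08 pos [580.6 255.9  -9. ] xyaw -87.05 zax [-0.001 -0.069 -0.998] F [-0.3  0.3 -0.1] T [ 0.04  0.   -0.07] w 65.1 q [-0.49  0.83  0.01  1.62  0.08  0.72 -2.06]
tool shift now [-1.2  0.5 -0.1] after turn [-1.2  0.5 -0.1] turn [0.001 0.001 0.001]
```

View pics/s.png

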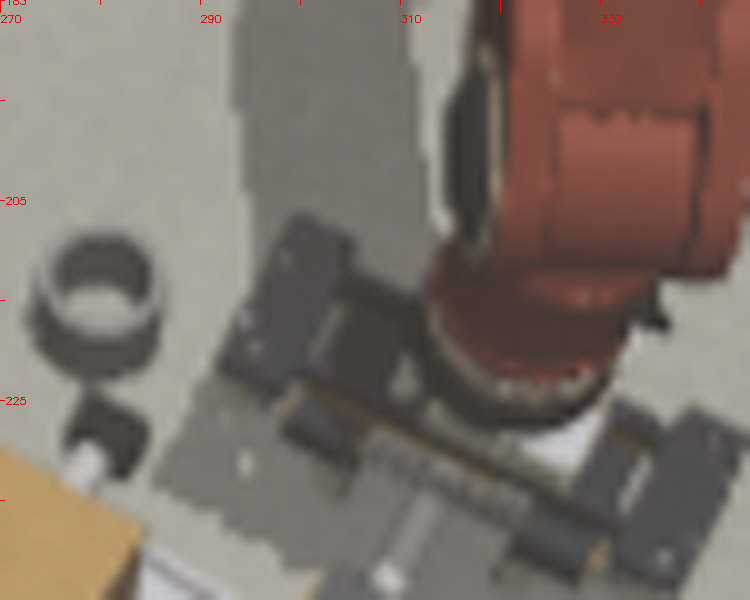

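```bash

python3 -m handwheel '[{"travel":[0,0,0],"angular":[0,0,0],"fingers":1},{"travel":[0,0,0],"angular":[0,0,0],"fingers":1},{"travel":[0,0,0],"angular":[0,0,0],"fingers":1},{"travel":[0,0,0],"angular":[0,0,0],"fingers":1},{"travel":[0,0,0],"angular":[0,0,0],"fingers":1}]' 60
python3 -m handwheel '[{"travel":[0,0,0],"angular":[0,0,0],"fingers":1},{"travel":[0,0,0],"angular":[0,0,0],"fingers":1},{"travel":[0,0,0],"angular":[0,0,0],"fingers":1},{"travel":[0,0,0],"angular":[0,0,0],"fingers":1},{"travel":[0,0,0],"angular":[0,0,0],"fingers":1}]' 60
python3 -c "
from h import *
st()"
```

```text
clock: 16.55
position: [581.6, 256.2, -7.5]
orientation: [2.241, -2.13, 0.074]
wrist_force: [-0.1, -0.7, -0.7]
grip_width: 36.4
clock: 16.97
position: [581.9, 254.4, -6.8]
orientation: [2.24, -2.13, 0.077]
wrist_force: [-0.3, 0.1, 0.3]
grip_width: 13.6
t 16.97 pos [581.9 254.4  -6.8] xyaw -87.11 zax [ 0.001 -0.071 -0.998] F [-0.3  0.1  0.3] T [0.02 0.02 0.03] w 13.6 q [-0.49  0.83  0.01  1.62  0.08  0.73 -2.06]
```

```bash

python3 -m handwheel '[{"travel":[0,0,0],"angular":[0,0,0],"fingers":1},{"travel":[0,0,0],"angular":[0,0,0],"fingers":1}]' 60
python3 -c "
from h import *
st()
f=grab_frame('scene');crop(f,'s2.png',270,185,75,60,10)
f=grab_frame('top');crop(f,'s3.png',160,150,75,60,10)"
```

```text
clock: 17.13
position: [581.9, 254.4, -6.9]
orientation: [2.24, -2.13, 0.077]
wrist_force: [-0.1, -0.8, -0.3]
grip_width: 14.0
t 17.13 pos [581.9 254.4  -6.9] xyaw -87.11 zax [ 0.001 -0.071 -0.998] F [-0.1 -0.8 -0.3] T [-0.12  0.01 -0.01] w 14.0 q [-0.49  0.83  0.01  1.62  0.08  0.73 -2.06]
```

View pics/s2.png

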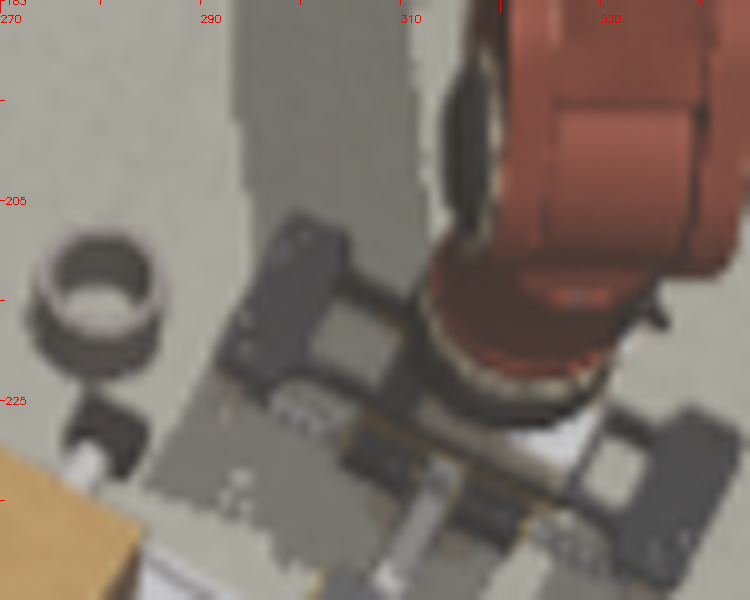

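View pics/s3.png

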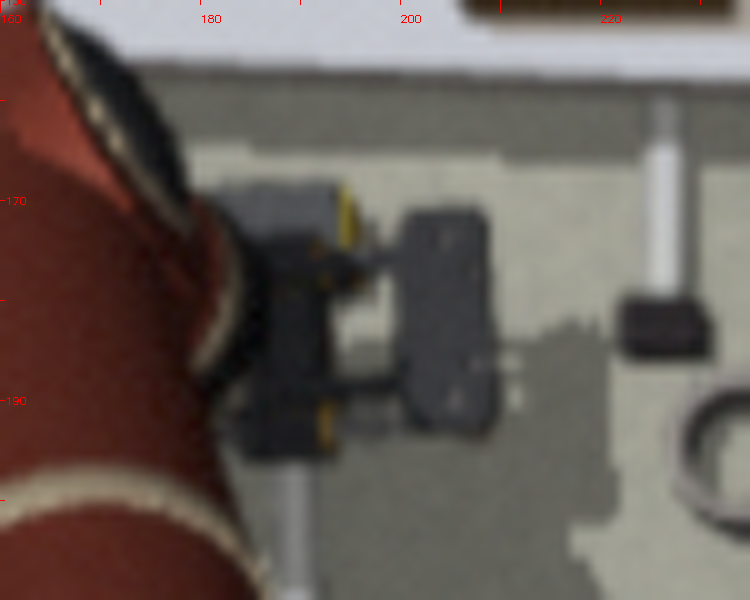

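```bash

python3 -m handwheel '[{"travel":[0,0,-4],"angular":[0,0,0],"fingers":1},{"travel":[0,0,-6],"angular":[0,0,0],"fingers":1},{"travel":[0,0,-8],"angular":[0,0,0],"fingers":1},{"travel":[0,0,0],"angular":[0,0,0],"fingers":1},{"travel":[0,0,0],"angular":[0,0,0],"fingers":1}]' 60
python3 -c "
from h import *
st()
f=grab_frame('scene');crop(f,'t.png',270,175,75,80,10)
f=grab_frame('top');crop(f,'t3.png',160,150,75,80,10)"
```

```text
clock: 17.65
position: [575.6, 255.0, 6.4]
orientation: [2.233, -2.121, 0.066]
wrist_force: [-0.2, 0.4, -8.8]
grip_width: 14.0
t 17.65 pos [575.6 255.    6.4] xyaw -87.01 zax [-0.012 -0.074 -0.997] F [-0.2  0.4 -8.8] T [ 0.25  0.03 -0.03] w 14.0 q [-0.49  0.81  0.01  1.61  0.08  0.76 -2.06]
```

View pics/t.png

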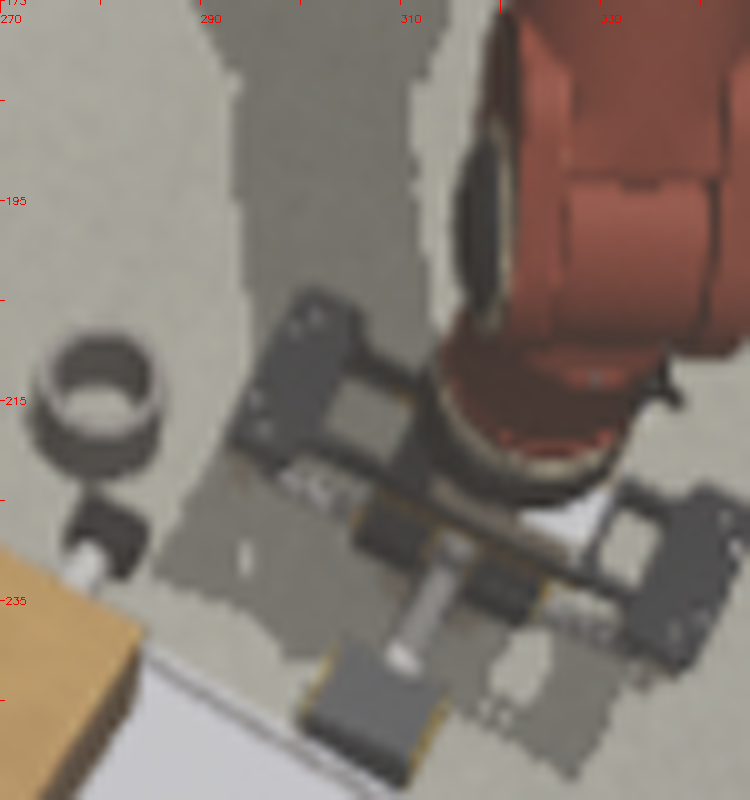

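View pics/t3.png

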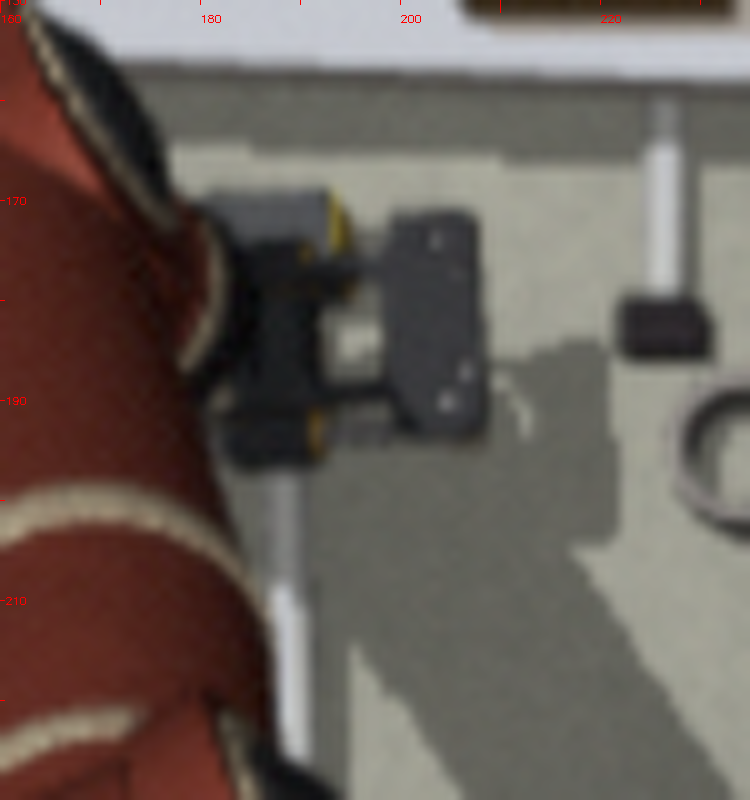

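The stem hangs free: Fz is −8.8 N (its whole weight) and the pitch moment is only 0.03 Nm, so it is balanced. The bystanders haven't moved. Lifting.

```bash

python3 -m handwheel '[{"travel":[0,2,-12],"angular":[0,0,0],"fingers":1},{"travel":[0,2,-20],"angular":[0,0,0],"fingers":1},{"travel":[0,4,-22],"angular":[0,0,0],"fingers":1},{"travel":[0,4,-22],"angular":[0,0,0],"fingers":1},{"travel":[0,4,-22],"angular":[0,0,0],"fingers":1}]' 60
python3 -m handwheel '[{"travel":[0,8,-20],"angular":[0,0,0],"fingers":1},{"travel":[0,8,-12],"angular":[0,0,0],"fingers":1},{"travel":[0,0,0],"angular":[0,0,0],"fingers":1}]' 60
python3 -c "
from h import *
st()
f=grab_frame('scene');crop(f,'u.png',270,150,100,80,8)
plan((555,-166,132),1.6,17)"
```

```text
clock: 18.17
position: [555.5, 258.1, 102.9]
orientation: [2.22, -2.111, 0.058]
wrist_force: [-0.1, -0.3, -8.0]
grip_width: 14.0
clock: 18.42
position: [541.1, 262.2, 144.2]
orientation: [2.228, -2.118, 0.061]
wrist_force: [-0.8, -0.2, -7.3]
grip_width: 13.8
t 18.42 pos [541.1 262.2 144.2] xyaw -87.07 zax [-0.017 -0.076 -0.997] F [-0.8 -0.2 -7.3] T [ 0.34 -0.09 -0.06] w 13.8 q [-0.52  0.61  0.    1.58  0.07  1.01 -2.08]
t 18.47 pos [541.9 261.9 143.2] xyaw -87.08 zax [-0.016 -0.076 -0.997] F [ 0.2  0.5 -8.4] T [ 0.3  -0.18  0.  ] w 14.2 q [-0.52  0.61  0.    1.58  0.07  1.   -2.08]
25 1 1 wz -0.091
25 3 1 wz -0.091
25 5 1 wz -0.091
24 7 1 wz -0.091
23 9 1 wz -0.091
22 12 1 wz -0.091
21 14 1 wz -0.091
20 15 1 wz -0.091
18 17 1 wz -0.091
17 19 1 wz -0.091
15 20 1 wz -0.091
13 21 1 wz -0.091
11 23 1 wz -0.091
9 24 1 wz -0.091
7 24 1 wz -0.091
5 25 1 wz -0.091
2 25 1 wz -0.091
```

View pics/u.png

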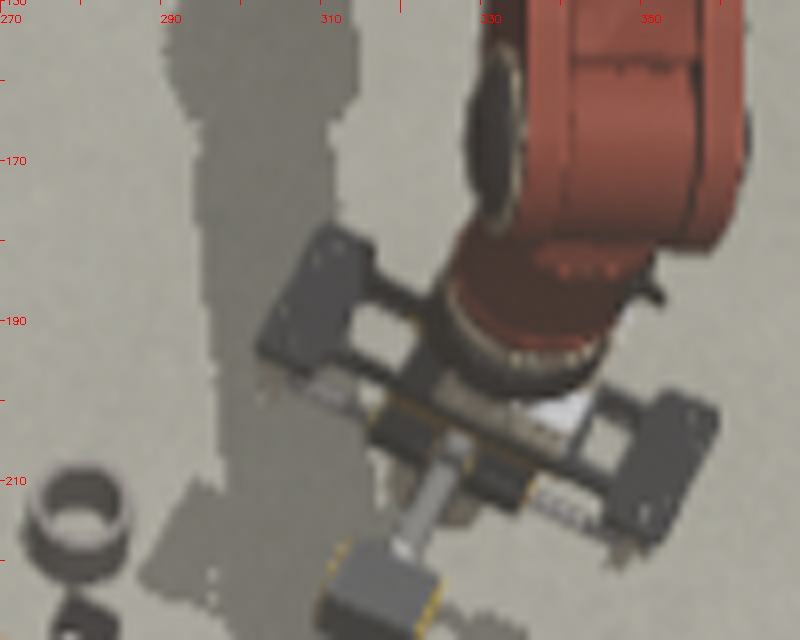

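```bash

python3 -m handwheel '[{"travel":[15,1,0],"angular":[0.003,0,-0.04],"fingers":1},{"travel":[25,3,0],"angular":[0.007,0,-0.091],"fingers":1},{"travel":[25,5,0],"angular":[0.007,0,-0.091],"fingers":1},{"travel":[24,7,0],"angular":[0.007,0,-0.091],"fingers":1},{"travel":[23,9,0],"angular":[0.007,0,-0.091],"fingers":1}]' 60
python3 -m handwheel '[{"travel":[22,12,0],"angular":[0.007,0,-0.091],"fingers":1},{"travel":[21,14,0],"angular":[0.007,0,-0.091],"fingers":1},{"travel":[20,15,0],"angular":[0.007,0,-0.091],"fingers":1},{"travel":[18,17,0],"angular":[0.007,0,-0.091],"fingers":1},{"travel":[17,19,0],"angular":[0.007,0,-0.091],"fingers":1}]' 60
python3 -c "
from h import *
to((560,-166,135),1.6,(0,-4))
to((560,-166,135),1.6,(0,4))
plan((560,-166,135),1.6,8)"
```

```text
clock: 18.88
position: [538.3, 153.0, 146.9]
orientation: [2.651, -1.594, 0.064]
wrist_force: [-0.2, 0.3, -7.2]
grip_width: 14.2
clock: 19.3
position: [536.1, 18.2, 148.7]
orientation: [2.967, -0.925, 0.06]
wrist_force: [0.5, 0.4, -6.7]
grip_width: 13.8
t 19.3 pos [536.1  18.2 148.7] xyaw -34.61 zax [ 0.027 -0.043 -0.999] F [ 0.5  0.4 -6.7] T [ 0.14 -0.01  0.01] w 13.8 q [ 0.07  0.48 -0.25  1.83  0.22  0.84 -0.91]
tool shift now [123.5 137.6  22.3] after turn [ 17.7 184.7  15.4] turn [ 0.054  0.029 -0.631]
t 19.3 pos [536.1  18.2 148.7] xyaw -34.61 zax [ 0.027 -0.043 -0.999] F [ 0.5  0.4 -6.7] T [ 0.14 -0.01  0.01] w 13.8 q [ 0.07  0.48 -0.25  1.83  0.22  0.84 -0.91]
tool shift now [123.5 137.6  22.3] after turn [ 19.6 184.8  12. ] turn [ 0.014 -0.107 -0.633]
t 19.3 pos [536.1  18.2 148.7] xyaw -34.61 zax [ 0.027 -0.043 -0.999] F [ 0.5  0.4 -6.7] T [ 0.14 -0.01  0.01] w 13.8 q [ 0.07  0.48 -0.25  1.83  0.22  0.84 -0.91]
16 17 2 wz -0.079
14 18 2 wz -0.079
13 19 2 wz -0.079
11 20 2 wz -0.079
9 21 2 wz -0.079
8 22 2 wz -0.079
6 22 2 wz -0.079
4 23 2 wz -0.079
```

```bash

python3 -m handwheel '[{"travel":[16,17,0],"angular":[0.007,0.004,-0.079],"fingers":1},{"travel":[14,18,0],"angular":[0.007,0.004,-0.079],"fingers":1},{"travel":[13,19,0],"angular":[0.007,0.004,-0.079],"fingers":1},{"travel":[11,20,0],"angular":[0.007,0.004,-0.079],"fingers":1},{"travel":[9,21,0],"angular":[0.007,0.004,-0.079],"fingers":1}]' 60
python3 -m handwheel '[{"travel":[8,20,0],"angular":[0.007,0.004,-0.079],"fingers":1},{"travel":[6,16,0],"angular":[0.007,0.004,-0.079],"fingers":1},{"travel":[4,12,0],"angular":[0.007,0.004,-0.06],"fingers":1},{"travel":[0,0,0],"angular":[0,0,0],"fingers":1}]' 60
python3 -c "
from h import *
to((567,-166,110),1.6,(0,-4))"
```

```text
clock: 19.72
position: [546.9, -108.0, 148.0]
orientation: [3.108, -0.303, 0.074]
wrist_force: [0.0, -0.1, -8.0]
grip_width: 14.1
clock: 20.05
position: [552.6, -176.0, 143.5]
orientation: [3.13, 0.031, 0.072]
wrist_force: [0.1, -0.7, -8.5]
grip_width: 14.0
t 20.05 pos [ 552.6 -176.   143.5] xyaw 1.14 zax [ 0.046 -0.011 -0.999] F [ 0.1 -0.7 -8.5] T [-0.24  0.06 -0.06] w 14.0 q [ 0.55  0.56 -0.44  1.73  0.3   0.87  0.01]
tool shift now [ 13.1 -10.1  34.1] after turn [12.3 -9.6 34.5] turn [ 0.01   0.024 -0.008]
```

```bash

python3 -m handwheel '[{"travel":[12,-8,0],"angular":[0.01,0.024,-0.008],"fingers":1},{"travel":[5,-3,0],"angular":[0,0,0],"fingers":1},{"travel":[0,0,0],"angular":[0,0,0],"fingers":1},{"travel":[0,0,0],"angular":[0,0,0],"fingers":1}]' 60
python3 -c "
from h import *
to((570,-163.5,110),1.6,(0,-4))
f=grab_frame('top');crop(f,'v.png',265,130,130,110,6)
f=grab_frame('scene');crop(f,'v2.png',150,110,110,90,7)"
```

```text
clock: 20.38
position: [567.1, -164.3, 140.5]
orientation: [-3.138, -0.034, -0.099]
wrist_force: [-0.1, 0.6, -7.6]
grip_width: 13.6
t 20.38 pos [ 567.1 -164.3  140.5] xyaw 1.25 zax [ 0.063  0.002 -0.998] F [-0.1  0.6 -7.6] T [-0.1   0.13 -0.02] w 13.6 q [ 0.54  0.58 -0.44  1.72  0.3   0.85 -0.01]
tool shift now [ 1.  -0.7 30.6] after turn [ 0.8 -0.8 30.7] turn [-0.003  0.007 -0.006]
```

View pics/v.png

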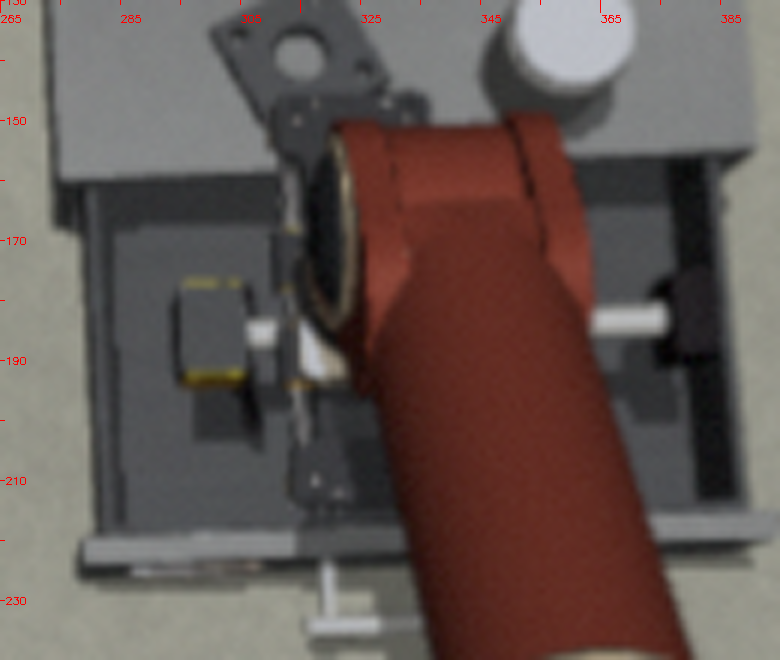

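View pics/v2.png

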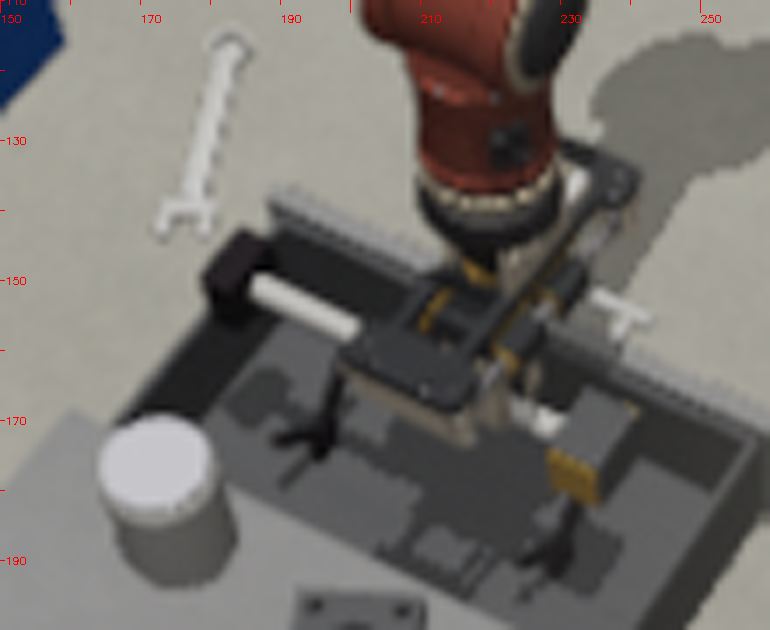

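```bash

python3 -c "
from h import *
f=grab_frame('top')
A=lambda x,y,z:p2w(f,265+x/6-.5,130+y/6-.5,z).round(1)
print('rod',A(262,334,169),A(630,320,169),'block near face top',A(246,330,191),'far',A(182,330,191),'cap inner',A(668,318,169))
g=grab_frame('scene')
B=lambda x,y,z:p2w(g,150+x/7-.5,110+y/7-.5,z).round(1)
for z in (165,169,175): print(z,'scene rod left end (at block)',B(553,420,z),'cap end',B(258,285,z))
to((570,-163.5,110),1.6,(0,-4))
"
```

```text
rod [ 564.6 -131.8  169. ] [ 568.7 -316.4  169. ] block near face top [ 562.7 -121.3  191. ] far [563.2 -89.7 191. ] cap inner [ 569.4 -335.4  169. ]
165 scene rod left end (at block) [ 556.8 -138.4  165. ] cap end [ 565.8 -335.7  165. ]
169 scene rod left end (at block) [ 558.9 -136.7  169. ] cap end [ 567.9 -333.4  169. ]
175 scene rod left end (at block) [ 562.1 -134.2  175. ] cap end [ 571.  -329.9  175. ]
t 20.58 pos [ 567.2 -164.9  141. ] xyaw 1.25 zax [ 0.064  0.002 -0.998] F [-0.2 -0.2 -7.5] T [-0.07  0.1  -0.01] w 14.3 q [ 0.54  0.58 -0.44  1.72  0.3   0.85 -0.  ]
tool shift now [ 0.9 -1.3 31.1] after turn [ 0.7 -1.4 31.1] turn [-0.002  0.006 -0.006]
```

```bash

python3 -m handwheel '[{"travel":[1,-1,10],"angular":[0,0.006,-0.006],"fingers":1},{"travel":[-1,0,18],"angular":[0,0,0],"fingers":1},{"travel":[-1,0,18],"angular":[0,0,0],"fingers":1},{"travel":[-1,0,16],"angular":[0,0,0],"fingers":1},{"travel":[0,0,0],"angular":[0,0,0],"fingers":1}]' 60
python3 -c "
from h import *
to((569.5,-163.5,36),1.6,(0,-4))"
```

```text
clock: 21.0
position: [571.8, -163.5, 80.2]
orientation: [3.136, 0.046, 0.119]
wrist_force: [-1.3, 0.4, -8.9]
grip_width: 13.9
t 21.0 pos [ 571.8 -163.5   80.2] xyaw 1.69 zax [ 0.076 -0.001 -0.997] F [-1.3  0.4 -8.9] T [-0.02  0.39 -0.02] w 13.9 q [ 0.51  0.65 -0.4   1.78  0.35  0.71 -0.05]
tool shift now [-5.7 -0.2 43.9] after turn [-5.4 -0.1 43.9] turn [ 0.002 -0.006  0.002]
```

```bash

python3 -m handwheel '[{"travel":[-3,0,14],"angular":[0,-0.006,0],"fingers":1},{"travel":[-1,0,12],"angular":[0,0,0],"fingers":1},{"travel":[0,0,6],"angular":[0,0,0],"fingers":1},{"travel":[0,0,0],"angular":[0,0,0],"fingers":1}]' 60
python3 -c "
from h import *
to((569.5,-163.5,34),1.6,(0,-4))
f=grab_frame('scene');crop(f,'w.png',150,120,110,90,7)"
```

```text
clock: 21.33
position: [572.2, -163.7, 48.0]
orientation: [3.135, 0.046, 0.115]
wrist_force: [-0.7, 0.5, -9.2]
grip_width: 13.9
t 21.33 pos [ 572.2 -163.7   48. ] xyaw 1.7 zax [ 0.073 -0.003 -0.997] F [-0.7  0.5 -9.2] T [-0.03  0.17  0.01] w 13.9 q [ 0.49  0.69 -0.38  1.8   0.38  0.64 -0.07]
tool shift now [-3.7 -0.3 13.8] after turn [-3.6 -0.3 13.8] turn [ 0.003 -0.004  0.002]
```

View pics/w.png

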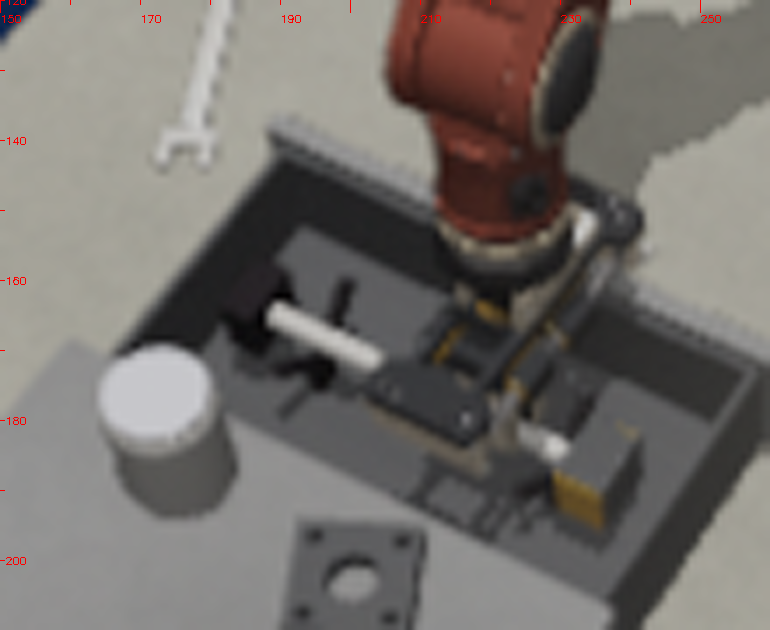

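```bash

python3 -m handwheel '[{"travel":[-4,0,4],"angular":[0.003,-0.004,0],"fingers":1},{"travel":[0,0,4],"angular":[0,0,0],"fingers":1},{"travel":[0,0,0],"angular":[0,0,0],"fingers":1}]' 60
python3 -c "
from h import *
to((569.5,-163.5,33),1.6,(0,-4))"
```

```text
clock: 21.63
position: [571.0, -164.1, 41.8]
orientation: [3.137, 0.046, 0.117]
wrist_force: [-0.5, -0.2, -8.6]
grip_width: 14.0
t 21.63 pos [ 571.  -164.1   41.8] xyaw 1.7 zax [ 0.075 -0.001 -0.997] F [-0.5 -0.2 -8.6] T [0.   0.14 0.02] w 14.0 q [ 0.49  0.7  -0.37  1.81  0.39  0.62 -0.07]
tool shift now [-2.1 -0.7  8.7] after turn [-2.1 -0.7  8.7] turn [ 0.001 -0.005  0.002]
```

```bash

python3 -m handwheel '[{"travel":[-2,0,3],"angular":[0,0,0],"fingers":1},{"travel":[0,0,2],"angular":[0,0,0],"fingers":1},{"travel":[0,0,0],"angular":[0,0,0],"fingers":1}]' 60
python3 -m handwheel '[{"travel":[0,0,2],"angular":[0,0,0],"fingers":1},{"travel":[0,0,0],"angular":[0,0,0],"fingers":1}]' 60
python3 -c "
from h import *
to((569.5,-163.5,33),1.6,(0,-4))"
```

```text
clock: 21.88
position: [570.0, -164.7, 37.2]
orientation: [3.136, 0.045, 0.12]
wrist_force: [-0.3, -0.9, -8.2]
grip_width: 14.1
clock: 22.05
position: [570.2, -164.7, 35.2]
orientation: [3.136, 0.045, 0.121]
wrist_force: [-0.4, 0.1, -8.2]
grip_width: 13.8
t 22.05 pos [ 570.2 -164.7   35.2] xyaw 1.67 zax [ 0.077 -0.002 -0.997] F [-0.4  0.1 -8.2] T [-0.01  0.18 -0.  ] w 13.8 q [ 0.48  0.71 -0.36  1.82  0.39  0.61 -0.08]
tool shift now [-0.9 -1.2  2.1] after turn [-0.8 -1.2  2.1] turn [ 0.002 -0.007  0.001]
```

```bash

python3 -m handwheel '[{"travel":[0,0,1.5],"angular":[0,0,0],"fingers":1},{"travel":[0,0,0],"angular":[0,0,0],"fingers":1}]' 60
python3 -m handwheel '[{"travel":[0,0,1.5],"angular":[0,0,0],"fingers":1},{"travel":[0,0,0],"angular":[0,0,0],"fingers":1}]' 60
python3 -m handwheel '[{"travel":[0,0,1],"angular":[0,0,0],"fingers":1},{"travel":[0,0,0],"angular":[0,0,0],"fingers":1}]' 60
python3 -c "
from h import *
st()"
```

```text
clock: 22.22
position: [570.6, -164.7, 33.7]
orientation: [3.136, 0.045, 0.121]
wrist_force: [-0.5, 0.3, -8.8]
grip_width: 14.3
clock: 22.38
position: [571.0, -164.8, 32.3]
orientation: [3.136, 0.045, 0.122]
wrist_force: [-0.7, -0.1, -7.7]
grip_width: 13.5
clock: 22.55
position: [571.9, -164.8, 32.2]
orientation: [3.135, 0.045, 0.125]
wrist_force: [-0.3, -0.3, -9.0]
grip_width: 13.9
t 22.55 pos [ 571.9 -164.8   32.2] xyaw 1.65 zax [ 0.079 -0.002 -0.997] F [-0.3 -0.3 -9. ] T [-0.    0.18 -0.01] w 13.9 q [ 0.48  0.71 -0.36  1.82  0.4   0.6  -0.08]
```

```bash

python3 -m handwheel '[{"travel":[-2,0,1.5],"angular":[0,-0.008,0],"fingers":1},{"travel":[0,0,0],"angular":[0,0,0],"fingers":1}]' 60
python3 -m handwheel '[{"travel":[-1,0,1.5],"angular":[0,0,0],"fingers":1},{"travel":[0,0,0],"angular":[0,0,0],"fingers":1}]' 60
python3 -m handwheel '[{"travel":[-0.5,0,1.5],"angular":[0,0,0],"fingers":1},{"travel":[0,0,0],"angular":[0,0,0],"fingers":1}]' 60
python3 -c "
from h import *
st()"
```

```text
clock: 22.72
position: [571.9, -164.9, 32.2]
orientation: [3.135, 0.045, 0.118]
wrist_force: [-0.3, -0.3, -7.5]
grip_width: 14.0
clock: 22.88
position: [572.5, -164.8, 32.1]
orientation: [3.134, 0.045, 0.123]
wrist_force: [-0.3, -0.3, -7.8]
grip_width: 13.9
clock: 23.05
position: [573.9, -164.8, 32.1]
orientation: [3.133, 0.045, 0.13]
wrist_force: [-0.7, -0.0, -6.2]
grip_width: 13.9
t 23.05 pos [ 573.9 -164.8   32.1] xyaw 1.67 zax [ 0.083 -0.004 -0.997] F [-0.7 -0.  -6.2] T [0.04 0.1  0.03] w 13.9 q [ 0.48  0.72 -0.36  1.82  0.4   0.6  -0.09]
```

```bash

python3 -c "
from h import *
f=grab_frame('top');crop(f,'x.png',265,130,130,110,6)
f=grab_frame('scene');crop(f,'x2.png',165,140,90,70,8)"
```

```text
(no output)
```

View pics/x.png

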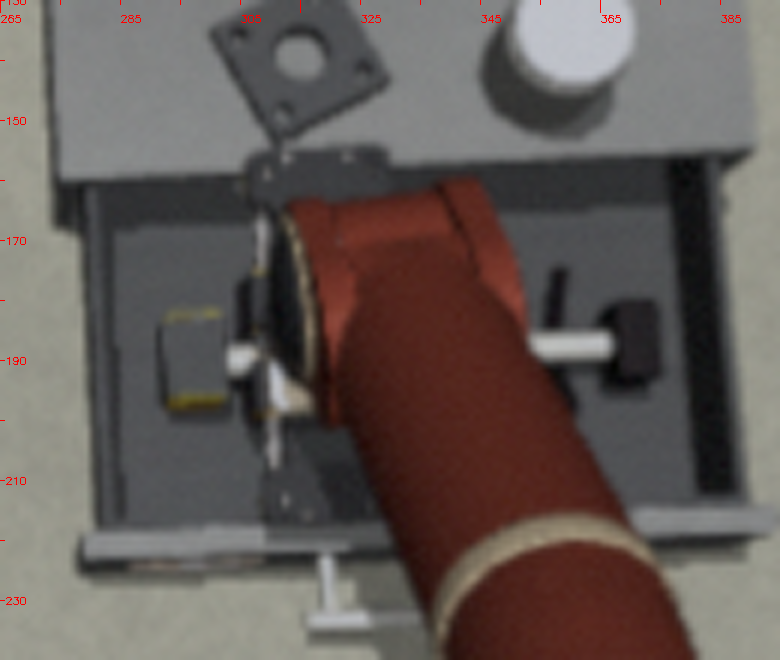

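View pics/x2.png

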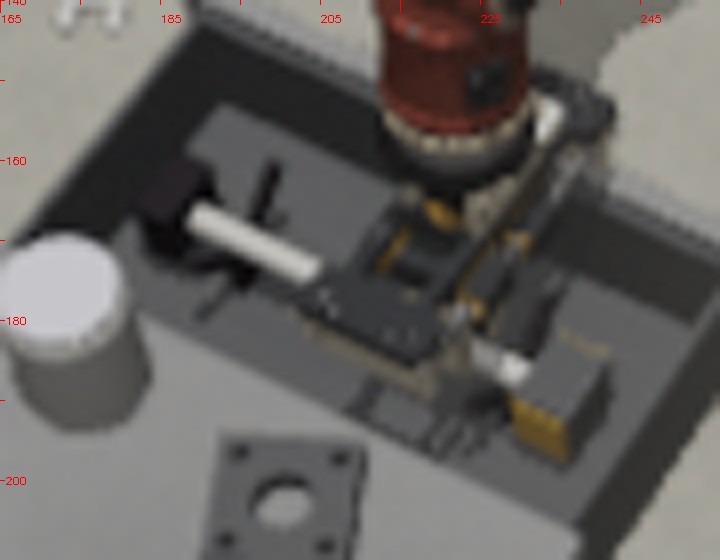

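```bash

python3 -c "
from h import *
st()
f=grab_frame('top')
A=lambda x,y,z:p2w(f,265+x/6-.5,130+y/6-.5,z).round(1)
for z in(61,66): print('rod',z,A(240,358,z),A(575,346,z),'block face',A(228,350,z+22),A(160,350,z+22),'capin',A(612,345,z))
g=grab_frame('scene')
B=lambda x,y,z:p2w(g,165+x/8-.5,140+y/8-.5,z).round(1)
for z in (58,61,66): print(z,'scene block end',B(520,372,z),'cap end',B(195,215,z))
"
```

```text
t 23.15 pos [ 573.9 -164.8   32. ] xyaw 1.67 zax [ 0.083 -0.004 -0.997] F [-0.5  0.6 -0.6] T [0.01 0.02 0.01] w 14.1 q [ 0.48  0.72 -0.36  1.82  0.4   0.6  -0.09]
rod 61 [ 571.7 -131.9   61. ] [ 575.4 -314.8   61. ] block face [ 572.3 -123.2   83. ] [572.9 -86.5  83. ] capin [ 575.6 -334.9   61. ]
rod 66 [ 570.8 -131.4   66. ] [ 574.5 -313.6   66. ] block face [ 571.4 -122.7   88. ] [572.  -86.2  88. ] capin [ 574.7 -333.6   66. ]
58 scene block end [ 566.6 -135.3   58. ] cap end [ 573.3 -337.4   58. ]
61 scene block end [ 568.  -134.1   61. ] cap end [ 574.7 -335.8   61. ]
66 scene block end [ 570.4 -132.2   66. ] cap end [ 577.1 -333.2   66. ]
```

The top view shows the handle at row ~233.7, up from 234.6. The rod is seated and bearing its weight, and the +x creep has dragged the drawer in by about 3 mm. I'll ease it back out through the seated stem.

```bash

python3 -m handwheel '[{"travel":[-4,0,0],"angular":[0,-0.01,0],"fingers":1},{"travel":[0,0,0],"angular":[0,0,0],"fingers":1}]' 60
python3 -c "
from h import *
st()"
python3 -m handwheel '[{"travel":[-3,0,0.5],"angular":[0,0,0],"fingers":1},{"travel":[0,0,0],"angular":[0,0,0],"fingers":1}]' 60
python3 -c "
from h import *
st()
f=grab_frame('top');crop(f,'y.png',265,130,130,110,6)"
```

```text
clock: 23.42
position: [570.9, -164.9, 31.9]
orientation: [3.134, 0.046, 0.116]
wrist_force: [-0.9, 0.2, -1.1]
grip_width: 13.9
t 23.42 pos [ 570.9 -164.9   31.9] xyaw 1.68 zax [ 0.074 -0.004 -0.997] F [-0.9  0.2 -1.1] T [ 0.03  0.33 -0.01] w 13.9 q [ 0.48  0.72 -0.36  1.82  0.4   0.6  -0.08]
clock: 23.58
position: [571.0, -164.9, 32.0]
orientation: [3.133, 0.046, 0.127]
wrist_force: [-0.1, 0.8, -1.9]
grip_width: 13.9
t 23.58 pos [ 571.  -164.9   32. ] xyaw 1.7 zax [ 0.081 -0.004 -0.997] F [-0.1  0.8 -1.9] T [ 0.02  0.22 -0.04] w 13.9 q [ 0.48  0.71 -0.36  1.82  0.4   0.59 -0.09]
```

View pics/y.png

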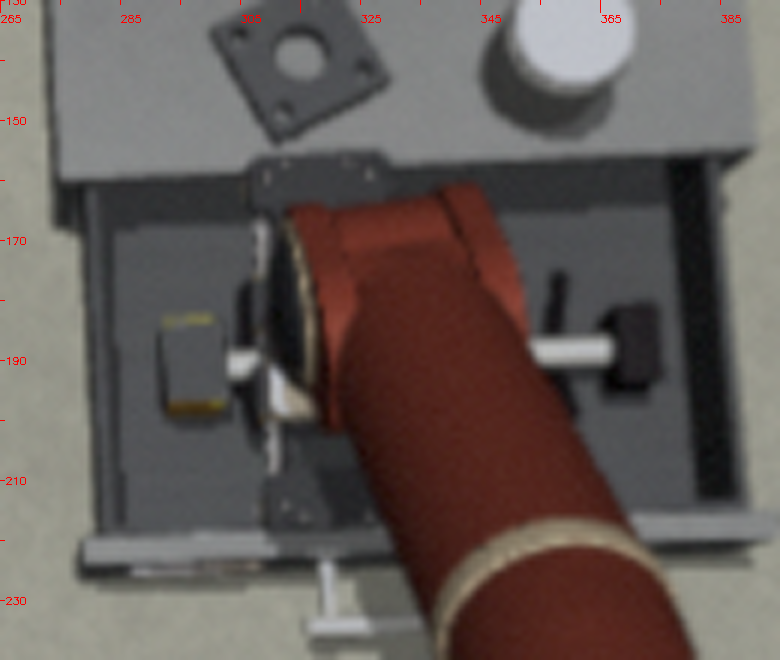

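```bash
cat > dr.py <<'E'
from h import *
a=cv2.imread('pics/raw_q.png')[:,:,::-1].astype(float).mean(2)
b=np.mean([grab_frame('top')['color'].astype(float).mean(2) for _ in range(2)],0)
for (c0,c1,r0,r1) in((281,304,214,228),(316.5,322,228,241),(283,300,146,164)):
    c0,c1=int(c0),int(c1)
    P=a[r0:r1,c0:c1].mean(1);x=np.arange(r0,r1)
    best=min((np.sum((np.interp(x[4:-4]+s,x,b[r0:r1,c0:c1].mean(1))-P[4:-4])**2),s) for s in np.arange(-3,3.01,.05))
    print((c0,c1),'shift px (neg = drawer in)',best[1].round(2),best[0].round(1))
E
python3 dr.py
```

```text
(281, 304) shift px (neg = drawer in) -0.0 7.4
(316, 322) shift px (neg = drawer in) 0.05 7.7
(283, 300) shift px (neg = drawer in) 0.05 11.8
```

The drawer is within 0.05 px of its at-stop reference and the rests carry the weight (Fz about −1 to −2 N). Releasing.

```bash

python3 -m handwheel '[{"travel":[0,0,0],"angular":[0,0,0],"fingers":0.8},{"travel":[0,0,0],"angular":[0,0,0],"fingers":0.7},{"travel":[0,0,0],"angular":[0,0,0],"fingers":0.6},{"travel":[0,0,0],"angular":[0,0,0],"fingers":0.6},{"travel":[0,0,0],"angular":[0,0,0],"fingers":0.6}]'
python3 -c "
from h import *
st()"; python3 dr.py
```

```text
clock: 24.15
position: [568.8, -165.5, 32.1]
orientation: [3.132, 0.046, 0.119]
wrist_force: [-0.7, -0.5, -0.4]
grip_width: 36.3
t 24.15 pos [ 568.8 -165.5   32.1] xyaw 1.71 zax [ 0.076 -0.006 -0.997] F [-0.7 -0.5 -0.4] T [-0.02 -0.08 -0.01] w 36.3 q [ 0.48  0.71 -0.36  1.82  0.4   0.6  -0.09]
(281, 304) shift px (neg = drawer in) -0.0 7.5
(316, 322) shift px (neg = drawer in) 0.05 10.0
(283, 300) shift px (neg = drawer in) 0.05 13.8
```

```bash

python3 -m handwheel '[{"travel":[1,0,-8],"angular":[0,0,0],"fingers":0.6},{"travel":[1,0,-12],"angular":[0,0,0],"fingers":0.6},{"travel":[2,0,-15],"angular":[0,0,0],"fingers":0.6},{"travel":[2,0,-25],"angular":[0,0,0],"fingers":0.6},{"travel":[0,0,-30],"angular":[0,0,0],"fingers":0.6}]'
python3 -c "
from h import *
st()"
python3 -m handwheel '[{"travel":[-5,-10,-35],"angular":[0,0,0],"fingers":0.6},{"travel":[-10,-30,-35],"angular":[0,0,0],"fingers":0.5},{"travel":[-10,-38,-10],"angular":[0,0,0],"fingers":0.5},{"travel":[-10,-38,0],"angular":[0,0,0],"fingers":0.5},{"travel":[-10,-38,0],"angular":[0,0,0],"fingers":0.5}]'
python3 -m handwheel '[{"travel":[0,-38,0],"angular":[0,0,0],"fingers":0.5},{"travel":[0,-38,0],"angular":[0,0,0],"fingers":0.5},{"travel":[0,-35,0],"angular":[0,0,0],"fingers":0.5},{"travel":[0,-15,0],"angular":[0,0,0],"fingers":0.5},{"travel":[0,0,0],"angular":[0,0,0],"fingers":0.5}]'
python3 dr.py
python3 -c "
from h import *
st()
f=grab_frame('top');crop(f,'z.png',265,130,130,110,6);cv2.imwrite('pics/z_full.png',cv2.resize(f['color'][:,:,::-1],None,fx=1.5,fy=1.5))
f=grab_frame('scene');crop(f,'z2.png',160,140,110,80,7)"
```

```text
clock: 24.67
position: [563.0, -163.9, 120.5]
orientation: [3.137, 0.048, 0.096]
wrist_force: [0.6, -0.1, 0.1]
grip_width: 37.8
t 24.67 pos [ 563.  -163.9  120.5] xyaw 1.75 zax [ 0.061 -0.002 -0.998] F [ 0.6 -0.1  0.1] T [-0.11 -0.09 -0.  ] w 37.8 q [ 0.53  0.6  -0.43  1.75  0.32  0.8  -0.02]
clock: 25.08
position: [515.9, -21.3, 206.0]
orientation: [3.128, 0.012, 0.126]
wrist_force: [0.5, 0.9, -0.4]
grip_width: 46.3
clock: 25.5
position: [510.5, 121.1, 210.9]
orientation: [3.132, 0.034, 0.138]
wrist_force: [-0.8, -0.2, -0.8]
grip_width: 46.1
(281, 304) shift px (neg = drawer in) -0.0 4.4
(316, 322) shift px (neg = drawer in) -0.0 6.1
(283, 300) shift px (neg = drawer in) -0.0 8.5
t 25.6 pos [511.  116.7 210.5] xyaw 0.97 zax [ 0.088 -0.008 -0.996] F [ 0.3 -0.5 -0.1] T [-0.05 -0.01 -0.01] w 46.4 q [ 0.07  0.39 -0.5   1.82  0.29  0.91 -0.54]
```

View pics/z.png

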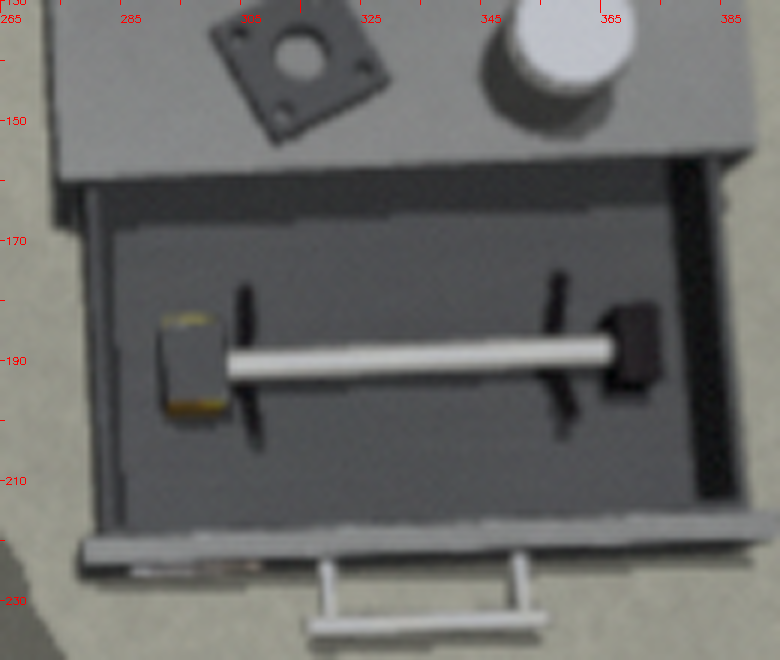

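View pics/z2.png

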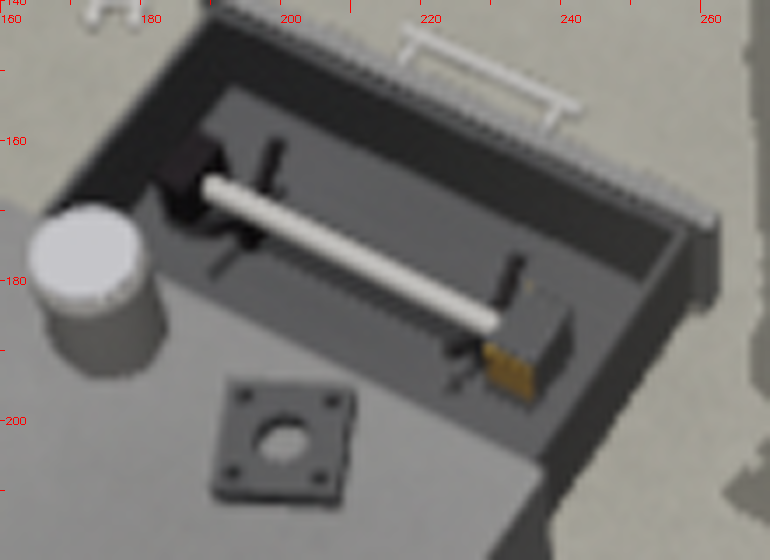

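View pics/z_full.png

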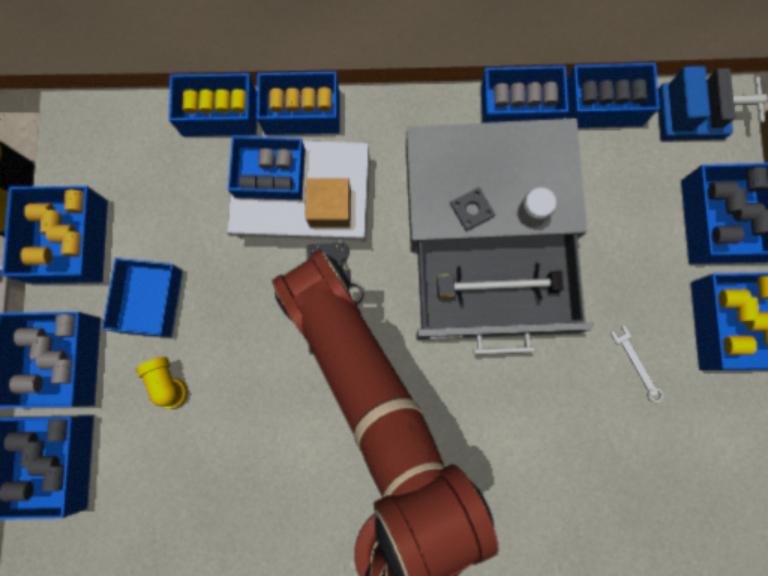

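The stem lies in both notches with the block to the left. The left notch (u≈306) is clear of the block face (u≈303) and the right notch (u≈357) is clear of the cap (u≈366). The drawer is at its stop, the bystanders look unchanged and the arm is clear.

```bash
python3 -c "
from station import *
print(sense()['clock'],sense()['wrist_force']); print(finish_job())"
```

```text
25.7 [-0.34605915 -0.84346028 -0.29908249]
the job is handed in; nothing more can be done
None
```

The job is done and handed in at 25.7 s. The stem lies in both notched rests with its block to the left, and the drawer is out at its stop.

- **Drawer:** I pulled it out by its handle until the force rose with no further travel. It crept in by 2–3 mm twice, once when I let go of the handle and once while seating the stem, and I drew it back both times. After release, its position matched the at-stop picture within 0.05 px.
- **Stem:** I drew it clear of the rack by its cap, put it down and let go, then gripped it again at the balance point. It hung level, with −8.8 N at the wrist and a pitch moment of about 0.03 Nm. I lowered it until the rests took the weight, then opened the gripper. The last pictures show a notch under each end of the bare rod, clear of both block and cap.
- **Bystanders:** None looked moved in the last top view, and the drawer, cabinet and stem were fully visible. The arm partly hid the rod and coupling in that view. They were last fully in sight after the stem was lifted, and looked unmoved then.
- **Disagreements:**
  - The real fingertips sat about 20 mm higher than the reported TCP. My first close on the handle went over the bar because of this, touching nothing, and I allowed for it afterwards.
  - The two cameras differed by about 3 mm in x.
  - The gripper read 14 mm on the 16 mm rod, but the hold did not slip.

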